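Put the waveguide standards back in their kit case

TASK

The measurement is finished: pick out the four waveguide standards on the bench (the flat square shorting plate, the straight tube with a flange at each end, the finned load with one square flange, and the coaxial adapter) and put them back in the open kit case, each lying flat on the floor of the recess cut to its shape, the adapter with its connector in the recess's side channel. Set each one down gently, without dropping it, and leave the coaxial attenuator and the power sensor lying where they are.

Things in the scene. Friction and masses are not known exactly. Their poses are not given: they have to be found in the camera images.
- short: Shorting plate: flat square aluminium plate 42 x 42 x 10 mm (x, y, z) lying on the bench. Origin at its centre, 5 mm above its underside; z up. About 0.05 kg.
- line: Straight waveguide section: brass, 70 mm long along y. A tube 12.7 mm wide (x) and 25.4 mm high runs along y between two square flanges 42 x 42 mm, each 6 mm thick, at the ends (58 mm clear between them). Lies on the flanges' edges. Origin at its centre, 21 mm above its underside; z up. Grip the tube at its middle across x. About 0.16 kg. Either way round fits.
- load: Fixed load: 42 mm wide (x), 42 mm high, 105 mm long (y); dark square fins along its length and a bright square flange with a waveguide mouth at the -y end, no connectors. Origin at its centre, 21 mm above its underside; z up. About 0.26 kg. Either way round fits.
- adapter: Waveguide-to-coax adapter: aluminium block 38 mm (x) by 42 mm (y) by 42 mm high, with one round connector of 21 mm diameter that sticks out 25 mm from the middle of its +y side. Origin at the block's centre, 21 mm above its underside; z up. Grip the block across x. About 0.16 kg. It starts turned less than 0.6 rad from the robot's axes, connector towards +y.
- inlay_short_floor (a point): Inlay of hard grey plastic, 116 x 140 mm (x, y), 21 mm high; recess 15 mm deep. A finger slot 36 mm wide, as deep as the recess, crosses the whole inlay along x through the middle. Point: on the recess floor, 14 mm above the bench, where the piece's centre belongs; z up. This recess, for the plate: 56 x 56 mm, white square on the floor.
- inlay_line_floor (a point): Inlay of hard grey plastic, 116 x 140 mm (x, y), 21 mm high; recess 15 mm deep. A finger slot 36 mm wide, as deep as the recess, crosses the whole inlay along x through the middle. Point: on the recess floor, 14 mm above the bench, where the piece's centre belongs; z up. This recess, for the straight section: 56 x 84 mm, white floor mark of two bars joined by a strip.
- inlay_load_floor (a point): Inlay of hard grey plastic, 116 x 140 mm (x, y), 21 mm high; recess 15 mm deep. A finger slot 36 mm wide, as deep as the recess, crosses the whole inlay along x through the middle. Point: on the recess floor, 14 mm above the bench, where the piece's centre belongs; z up. This recess, for the load: 56 x 119 mm, long white rectangle on the floor.
- inlay_adapter_floor (a point): Inlay of hard grey plastic, 116 x 140 mm (x, y), 21 mm high; recess 15 mm deep. A finger slot 36 mm wide, as deep as the recess, crosses the whole inlay along x through the middle. Point: on the recess floor, 14 mm above the bench, where the piece's centre belongs; z up. This recess, for the adapter: 52 x 56 mm, with a connector channel 35 mm wide out to y = +53 mm; white mark.
- attenuator: Coaxial attenuator, to be left alone: dark finned body 40 x 52 x 40 mm with a round connector 24 mm long on both ends (+y and -y). Origin at its centre, 20 mm above its underside.
- sensor: Power sensor, to be left alone: grey plastic box 36 x 88 x 30 mm with a blue band and a round connector 24 mm long at the +y end. Origin at the box's centre, 15 mm above its underside.
There are look-alikes about, which are no part of the job. What is meant by the short is not orange, purple or red, and is the smaller of those in its own colour.

How it is judged (in metres and radians):
At the end, for the whole second after the job is handed in: Each of the four standards rests released and still in its own recess: centre within 12 mm (horizontally) of the recess's middle, underside within 3 mm of the recess floor, upright within 0.05 rad, and (all but the square plate) lined up with the recess within 0.4 rad (horizontal distance between short and inlay_short_floor below 0.012 m and z of short in the frame of inlay_short_floor below 0.008 m and angle between each of short, line, load, adapter's own z axis and vertical below 0.05 rad and linear speed of each of short, line, load, adapter below 0.02 m/s and contact force between each of short, line, load, adapter and the fingers below 0.1 N and horizontal distance between line and inlay_line_floor below 0.012 m and z of line in the frame of inlay_line_floor below 0.024 m and angle between the y axis of line and the y axis of inlay_line_floor, either way round below 0.4 rad and horizontal distance between load and inlay_load_floor below 0.012 m and z of load in the frame of inlay_load_floor below 0.024 m and angle between the y axis of load and the y axis of inlay_load_floor, either way round below 0.4 rad and horizontal distance between adapter and inlay_adapter_floor below 0.012 m and z of adapter in the frame of inlay_adapter_floor below 0.024 m and angle between the y axis of adapter and the y axis of inlay_adapter_floor, either way round below 0.4 rad); the robot touches nothing.
It fails at once if a standard was dropped or flung: faster than 0.6 m/s (a fall of about 18 mm) with no finger touching it ((linear speed of short above 0.6 m/s and contact force between short and the fingers below 0.05 N) or (linear speed of line above 0.6 m/s and contact force between line and the fingers below 0.05 N) or (linear speed of load above 0.6 m/s and contact force between load and the fingers below 0.05 N) or (linear speed of adapter above 0.6 m/s and contact force between adapter and the fingers below 0.05 N)).
It fails at once if the attenuator was moved more than 15 mm (distance of attenuator from where it was at the start of the episode above 0.015 m).
It fails at once if the sensor was moved more than 15 mm (distance of sensor from where it was at the start of the episode above 0.015 m).
It also fails if it takes over 112 s, if anything falls off the work surface, if the arm or the gripper's body presses on something with over 40 N, if the wrist force passes 120 N, or if a joint passes its speed limit or range.

ROBOT

A 6-joint arm with a two-finger parallel gripper is mounted at the origin on the work surface. World frame = base frame: x ahead of the robot, y to its left, z up, the work surface at z = 0. Lengths are in m, angles in degrees, forces in N, time in s.
With the tool pointing down it reaches from about 0.4 to 0.825 m from the base axis. Payload 7 kg.
Tool frame: the origin (TCP) lies between the finger pads; the fingertips stand 19 mm ahead of it and the grasp point (between the pads) is the TCP (r.tip_extent is the distance from the TCP to the fingertips, in m); z points along the fingers, y is the direction in which the jaws open and shut (so a half turn about z gives the same grasp; the last joint's range is limited). The gripper opens to 88 mm and grips with 3 to 60 N. Pads are 19 mm wide; open, the fingers measure 130 mm over their backs; the gripper's body (78 mm by 193 mm) begins 47 mm behind the grasp point.
Start: joints at [81.538, 20.546, 0.682, 0, -70.136, -16.507], TCP at [0.285, 0.612, 0.246] pointing down, gripper open.
Joint ranges: [-176.03, 176.03], [-82.01, 121.73], [-58.28, 71.71], [-173.87, 95.51], [-174.79, -0.11], [-173.66, 173.66]. Speed limits (degrees/s): [136.94, 136.94, 172.46, 180, 180, 180].

INTERFACE

Orientations are given as [roll, pitch, yaw] about the fixed x, y, z axes, in that order (R = Rz(yaw) Ry(pitch) Rx(roll)).
In Python, from plant import r, capture, workorder, spotter gives the robot as it stands.
- The arm moves only by the tool step_arm, never from a script. Its argument "motion" is a list of rows, each a list of 5 numbers: the finger opening in m, from 0 to 0.0876, then the shift along the tool's x, y, z in m, then the turn about the tool's z in rad. In form: [[grip, dx, dy, dz, roll], ...]. A call has 1 to 5 rows; each row is the pose to reach, as a shift and turn from the pose commanded when the call began, along the tool's axes at that moment; what a row does not reach only later rows make up. A row lasts 1/8 s, in which the tool goes at most 62.5 mm and 10.7 degrees, less where a joint would pass 70% of its speed; a pose out of reach is approached as far as the arm can. A call with a gripper value outside its range is refused whole. The fingers move at their own pace and stop on an object; "newtons" is the grip in N (left out, the last holds). Time passes only in rows, so rows that repeat a pose let the fingers close. It gives the time, the measured TCP pose, the force and the opening at its end, in the units of the state.
- r.get_state(): the state, without advancing time (a new reading comes with each control period).
- capture(name): name is "side" or "top"; returns a dict with "image" (384x512x3 uint8, red, green, blue), "z_map" (384x512 float32, m along the optical axis (not along the pixel's ray), 0 where there is no reading), "fx", "fy", "cx", "cy" (pixels), "pose" (4x4, takes a point from camera to world coordinates). Camera axes: x right, y down, z forward; pixel columns grow to the right and rows downward; lengths in m; the calibration is good to about 2 mm. A picture is of the moment at which its call begins.
- workorder.close_job(): hands the job in, once; it reports no verdict.
Trained networks look in the newest picture that a camera, given by its name, has taken for a name from the list of things; names that differ only in an ending like _2 or _b are one class to them, and where a whole thing is asked for, a point or a joint stands for the part that bears it (a point fixed in the world has none). Each returns a list of dicts, best first, with "p" (0 to 1); they miss things now and then, are a little off and sometimes report something else, mostly with a low value. They report only what shows in the picture. A call takes as long as a camera call. They do not tell look-alikes from the thing itself.
- spotter.regions_of(camera, label): "mask" (384x512 bool, what is visible of it).
- spotter.tip_of(camera, label): "location" ([x, y, z] in m, in world coordinates, good to about 4 mm: a listed point, or the origin of a listed thing).
The state is a dict: "time_s": time; "joints": joint angles; "qd": joint speeds; "joint_torque": joint torques, N m; "tcp_pos": TCP position; "eef_rot": TCP orientation; "contact_force": force on the tool from outside, world axes, zero at the start; "moment": the same for the moment, N m; "gripper_width": finger opening in m.
Only numpy, scipy, OpenCV 4.12 (cv2) and the standard library are available. Lean on these libraries where they do the work, as an engineer would, in place of code of your own. Each camera call takes 0.05 s, during which the arm holds its last target.

## Working session

There is one attempt and no reset: what is moved stays moved. The work goes in short steps, Python scripts to look and compute and a tool call to move; the robot and the scene stay as the last step left them, time stands still between calls to the robot, and variables do not carry over. Pictures are saved under pics/ and viewed, and the job is handed in when it is done.

Besides the shell and the picture viewer there is one more tool, called by a JSON object that holds its "method" and its "body", one argument or row to a line. step_arm: Moves the arm, as the interface text tells. Its arguments: {"type":"object","properties":{"motion":{"type":"array","items":{"type":"array","items":{"type":"number"}}},"newtons":{"type":"number"}},"required":["motion"]}

```bash
mkdir -p pics; ls; cat > h.py <<'E'
import numpy as np,cv2
from plant import r,capture,workorder,spotter
def save(c,n): cv2.imwrite('pics/'+n,cv2.cvtColor(c['image'],cv2.COLOR_RGB2BGR))
def cloud(c):
    z=c['z_map'];v,u=np.indices(z.shape)
    P=np.stack([(u-c['cx'])/c['fx']*z,(v-c['cy'])/c['fy']*z,z],-1)
    T=np.array(c['pose']);W=P@T[:3,:3].T+T[:3,3];W[z==0]=np.nan
    return W
E
python3 - <<'E'
from h import *
for n in('top','side'):
    c=capture(n);save(c,n+'0.png');print(n,c['fx'],np.round(c['pose'],3).tolist())
    for l in ['short','line','load','adapter','inlay_short_floor','inlay_line_floor','inlay_load_floor','inlay_adapter_floor','attenuator','sensor']:
        print(l,[(round(d['p'],2),np.round(d['location'],3).tolist()) for d in spotter.tip_of(n,l)][:4])
print(r.get_state())
E
```

```text
pics
top 470.9020561153557 [[-0.029, -0.995, 0.097, 0.376], [-1.0, 0.029, 0.001, -0.115], [-0.004, -0.096, -0.995, 1.282], [0.0, 0.0, 0.0, 1.0]]
short [(0.91, [0.306, -0.459, 0.008]), (0.77, [0.248, -0.368, 0.001]), (0.71, [0.727, -0.078, 0.01]), (0.52, [0.404, -0.58, 0.002])]
line [(0.85, [0.445, -0.364, 0.021])]
load [(0.93, [0.451, -0.243, 0.023])]
adapter [(0.85, [0.593, -0.088, 0.025])]
inlay_short_floor [(0.74, [0.481, 0.167, 0.013]), (0.45, [0.447, -0.364, 0.021])]
inlay_line_floor [(0.58, [0.613, 0.282, 0.015]), (0.49, [0.502, 0.306, 0.015]), (0.41, [0.445, -0.088, 0.015])]
inlay_load_floor [(0.69, [0.504, 0.306, 0.014])]
inlay_adapter_floor [(0.71, [0.596, 0.146, 0.015])]
attenuator [(0.88, [0.593, -0.231, 0.019])]
sensor [(0.85, [0.442, -0.091, 0.016])]
side 406.12442067046476 [[0.962, -0.201, 0.185, 0.229], [-0.273, -0.685, 0.675, -1.04], [-0.009, -0.7, -0.714, 0.996], [0.0, 0.0, 0.0, 1.0]]
short [(0.79, [0.253, -0.371, 0.011]), (0.78, [0.401, -0.584, 0.007]), (0.72, [0.599, -0.359, 0.012]), (0.62, [0.31, -0.458, 0.008])]
line [(0.85, [0.442, -0.363, 0.018])]
load [(0.62, 
[... 403 characters left out ...]
or [(0.63, [0.442, -0.089, 0.022])]
{'time_s': 1.1, 'joints': array([ 8.15378212e+01,  2.05458633e+01,  6.80440837e-01, -9.76018630e-04,
       -7.01365124e+01, -1.65063642e+01]), 'qd': array([ 0.0595601 , -0.004706  ,  0.01949566,  0.07959166,  0.02939767,
        0.05942208]), 'joint_torque': array([ 4.85693745e-04, -5.82390654e+01,  2.93303508e+01,  7.00243145e+00,
        1.25460362e-02, -2.44317044e-05]), 'tcp_pos': array([0.2849364 , 0.61186625, 0.24555223]), 'eef_rot': array([ 1.79997884e+02,  3.30373163e-04, -2.49688747e+01]), 'contact_force': array([-0.61426678,  0.09758062, -0.39305443]), 'moment': array([-0.02723158,  0.01079515,  0.0303193 ]), 'gripper_width': 0.0872302186251756}
```

View pics/top0.png

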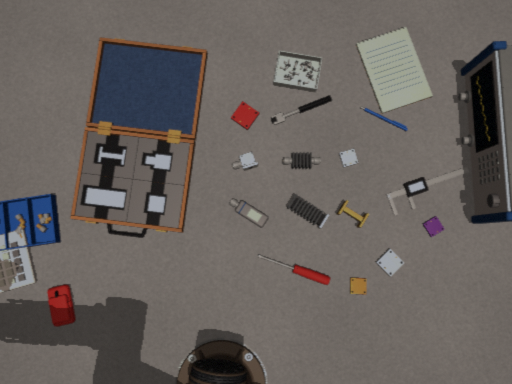

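View pics/side0.png

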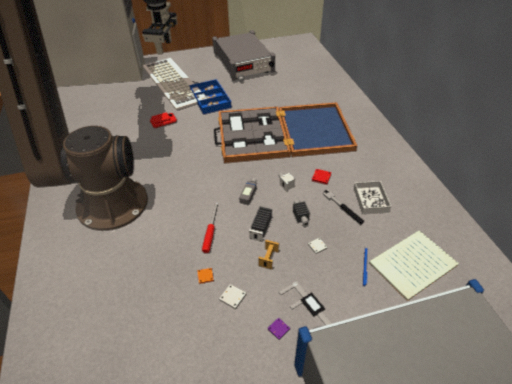

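```bash
cat >> h.py <<'E'
def ortho(c,z,x0,x1,y0,y1,s=1000):
    # image: up = +x, left = +y ; s px/m
    T=np.linalg.inv(c['pose']);W,H=int((y1-y0)*s),int((x1-x0)*s)
    v,u=np.indices((H,W)).astype(float)
    X=np.stack([x1-v/s,y1-u/s,np.full_like(u,z)],-1)
    P=X@T[:3,:3].T+T[:3,3]
    m=P[...,0]/P[...,2]*c['fx']+c['cx'];n=P[...,1]/P[...,2]*c['fy']+c['cy']
    return cv2.remap(cv2.cvtColor(c['image'],cv2.COLOR_RGB2BGR),m.astype(np.float32),n.astype(np.float32),cv2.INTER_CUBIC)
def grid(im,x1,y1,s,step=0.05):
    H,W=im.shape[:2]
    for k in range(-30,30):
        a=k*step
        v=int((x1-a)*s);u=int((y1-a)*s)
        if 0<=v<H: cv2.line(im,(0,v),(W,v),(0,255,255),1);cv2.putText(im,f'x{a:.2f}',(0,v-2),0,.4,(0,255,255),1)
        if 0<=u<W: cv2.line(im,(u,0),(u,H),(0,255,0),1);cv2.putText(im,f'y{a:.2f}',(u+1,10),0,.4,(0,255,0),1)
    return im
E
python3 - <<'E'
from h import *
c=capture('top');W=cloud(c)
np.save('W.npy',W)
for l in ['short','line','load','adapter','attenuator','sensor']:
    for d in spotter.regions_of('top',l)[:5]:
        m=d['mask']; p=W[m]; p=p[np.isfinite(p[:,2])&(p[:,2]>0.004)]
        if len(p)<10: print(l,'few',m.sum());continue
        t=p[p[:,2]>np.percentile(p[:,2],90)-0.006]
        R=cv2.minAreaRect((p[:,:2]*1000).astype(np.float32));R2=cv2.minAreaRect((t[:,:2]*1000).astype(np.float32))
        print(l,round(d['p'],2),m.sum(),'mean col',c['image'][m].mean(0).round(),np.round(np.percentile(p[:,2],[50,90]),3),np.round(R[0]),np.round(R[1]),round(R[2],1),'top',np.round(R2[0]),np.round(R2[1]),round(R2[2],1))
im=ortho(c,0.03,.35,.75,-.45,.0,1700)
cv2.imwrite('pics/o1.png',grid(im,.75,0,1700))
im=ortho(c,0.018,.4,.7,.05,.4,2000)
cv2.imwrite('pics/o2.png',grid(im,.7,.4,2000))
E
```

```text
short 0.94 450 mean col [143.  44.  40.] [0.013 0.017] [720. -83.] [58. 59.] 53.9 top [720. -82.] [58. 57.] 53.9
short 0.77 420 mean col [151. 154. 158.] [0.012 0.016] [ 307. -461.] [55. 54.] 43.1 top [ 307. -460.] [54. 54.] 42.5
short 0.77 272 mean col [145. 110.  57.] [0.009 0.013] [ 248. -372.] [44. 40.] 88.3 top [ 248. -372.] [43. 40.] 87.6
short 0.68 255 mean col [148. 151. 154.] [0.01  0.012] [ 594. -363.] [43. 43.] 14.5 top [ 593. -363.] [42. 43.] 14.4
short 0.54 269 mean col [ 96.  53. 102.] [0.01  0.013] [ 399. -583.] [42. 44.] 29.5 top [ 399. -582.] [41. 42.] 28.6
line 0.57 257 mean col [121. 102.  57.] [0.034 0.042] [ 438. -363.] [70. 41.] 55.4 top [ 437. -362.] [70. 38.] 56.4
load 0.74 249 mean col [149. 152. 155.] [0.01  0.012] [ 594. -363.] [43. 43.] 14.5 top [ 594. -363.] [42. 43.] 14.0
load 0.68 555 mean col [55. 53. 52.] [0.038 0.044] [ 449. -243.] [103.  41.] 54.7 top [ 449. -243.] [104.  40.] 55.9
adapter 0.73 292 mean col [134. 135. 136.] [0.04  0.044] [585. -76.] [39. 63.] 19.4 top [590. -88.] [39. 39.] 16.9
attenuator 0.75 414 mean col [65. 62. 60.] [0.034 0.041] [ 587. -231.] [97. 40.] 88.0 top [ 586. -232.] [49. 36.] 88.5
sensor 0.83 499 mean col [115. 112. 105.] [0.029 0.032] [454. -84.] [111.  36.] 56.2 top [452. -86.] [106.  36.] 54.6
sensor 0.51 2196 mean col [79. 74. 72.] [0.026 0.031] [617. 283.] [147. 118.] 80.6 top [616. 283.] [147. 117.] 80.6
```

View pics/o1.png

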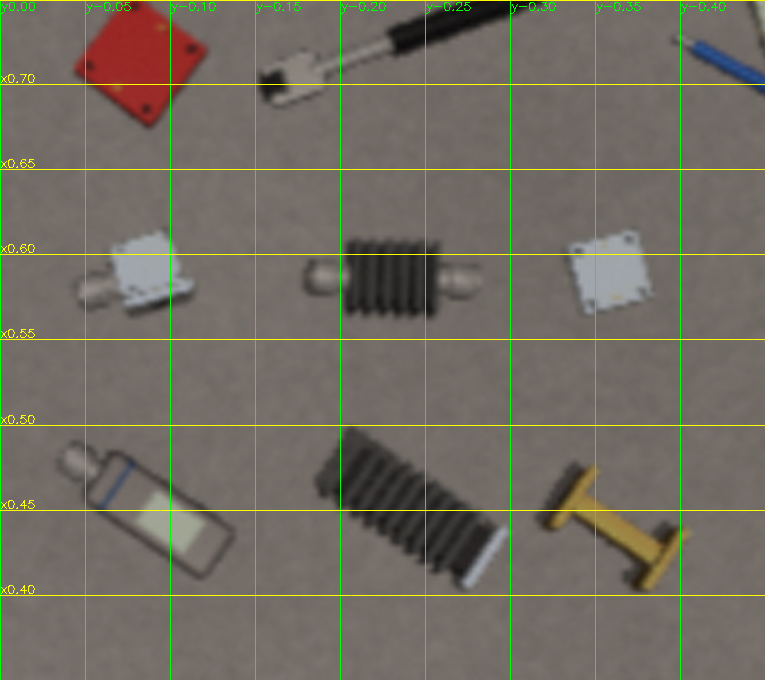

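View pics/o2.png

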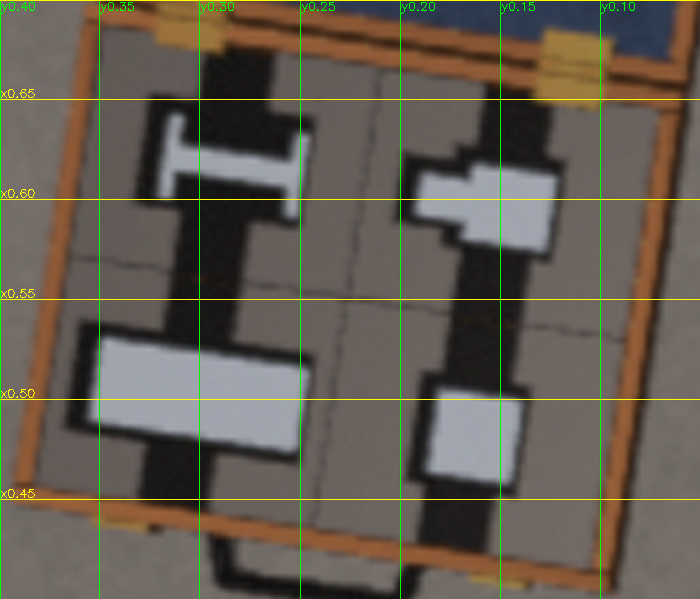

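```bash
python3 - <<'E'
from h import *
for n in('top','side'):
    c=capture(n)
    im=ortho(c,.014,.4,.7,.05,.4,2000);hsv=cv2.cvtColor(im,cv2.COLOR_BGR2HSV)
    m=((hsv[...,2]>125)&(hsv[...,1]<60)).astype(np.uint8)
    N,_,st,ce=cv2.connectedComponentsWithStats(m)
    L=_
    for i in range(1,N):
        if st[i,4]<1000: continue
        v,u=np.nonzero(L==i);R=cv2.minAreaRect(np.stack([.7*1000-v/2,.4*1000-u/2],1).astype(np.float32))
        print(n,st[i,4],np.round(R[0],1),np.round(R[1],1),round(R[2],1))
    W=cloud(c)
    for l,(x,y) in dict(short=(.594,-.363),line=(.438,-.363),load=(.449,-.243),adapter=(.588,-.086)).items():
        s=np.abs(W[...,0]-x)<.075;s&=np.abs(W[...,1]-y)<.07
        hh={'short':.005}.get(l,.033); s&=W[...,2]>hh
        k,lab=cv2.connectedComponents(s.astype(np.uint8));
        b=1+np.argmax([(lab==i).sum() for i in range(1,k)]);p=W[lab==b]
        R=cv2.minAreaRect((p[:,:2]*1000).astype(np.float32));print(n,l,len(p),np.round(R[0],1),np.round(R[1],1),round(R[2],1))
    if n=='top':
        s=(W[...,0]>.38)&(W[...,0]<.95)&(W[...,1]>.0)&(W[...,1]<.42)
        print('case z max',np.percentile(W[s][:,2],[50,90,99,100]).round(3))
E
```

```text
top 4497 [618.  284.6] [70.  40.2] 81.5
top 8134 [598.9 158.7] [66.9 37.5] 81.2
top 17107 [503.1 301.9] [104.9  41.9] 81.4
top 6761 [482.4 163.5] [42.1 41.8] 81.5
top short 233 [ 593.6 -363.2] [42.1 42.9] 13.7
top line 82 [ 429.7 -375.7] [39.3 41.3] 56.6
top load 510 [ 449.4 -243.5] [104.6  42. ] 56.3
top adapter 203 [590.4 -89.6] [38.4 41.5] 16.8
case z max [0.01  0.029 0.033 0.039]
side 3800 [647.8 391. ] [ 18.  104.5] 90.0
side 4793 [623.1 290.6] [69.6 29.4] 87.0
side 8858 [600.4 162.7] [68.2 41.5] 80.8
side 13484 [499.5 120. ] [139. 197.] 90.0
side 18331 [504.4 307.8] [104.   46.3] 81.8
side 7186 [483.4 167.7] [43.4 45.4] 81.3
side 14758 [423.8 333.5] [133.   45.5] 90.0
side 2914 [416.8 241.7] [67.8 13.4] 82.6
side short 169 [ 596.3 -363.5] [43.1 43. ] 14.1
side line 136 [ 442.2 -365. ] [75.4 40.6] 56.1
side load 374 [ 452.1 -244. ] [110.3  43.1] 55.9
side adapter 111 [588.3 -83.8] [39.9 54.1] 22.7
```

```bash
cat >> h.py <<'E'
def plan(*pts):
    s=r.get_state();p=np.array(s['tcp_pos']);R=cv2.Rodrigues(np.zeros(3))[0]
    from scipy.spatial.transform import Rotation as Ro
    R=Ro.from_euler('xyz',s['eef_rot'],degrees=True).as_matrix()
    print('t',round(s['time_s'],2),p.round(4),np.round(s['eef_rot'],2),'w',round(s['gripper_width'],4),'F',np.round(s['contact_force'],1))
    for x,y,z,psi in pts:
        d=R.T@(np.array([x,y,z])-p);ro=-(psi-s['eef_rot'][2]);ro=(ro+180)%360-180
        print((x,y,z,psi),'->',d.round(4),round(np.radians(ro),3))
E
python3 -c "
from h import *
plan((.55,.2,.2,-76),(.5945,-.363,.15,-76))"
```

```text
t 1.55 [0.2849 0.6119 0.2456] [180.    -0.   -24.97] w 0.0877 F [-0.5  0.3  0.1]
(0.55, 0.2, 0.2, -76) -> [0.4141 0.2615 0.0456] 0.891
(0.5945, -0.363, 0.15, -76) -> [0.6921 0.7531 0.0956] 0.891
```

{"method": "step_arm", "body": {
  "motion": [
    [0.0876,0.414,0.262,0.046,0.891],
    [0.0876,0.414,0.262,0.046,0.891],
    [0.0876,0.414,0.262,0.046,0.891],
    [0.0876,0.414,0.262,0.046,0.891],
    [0.0876,0.414,0.262,0.046,0.891]
  ],
  "newtons": 25
}}

```text
time_s: 2.17
tcp_pos: [0.4539, 0.3484, 0.2166]
eef_rot: [-180.0, 0.0, -76.3]
contact_force: [1.1, 0.3, 0.1]
gripper_width: 0.0878
```

```bash
python3 -c "
from h import *
plan((.55,.2,.2,-76),(.5945,-.363,.15,-76))"
```

```text
t 2.17 [0.4539 0.3484 0.2166] [-1.7996e+02  3.0000e-02 -7.6300e+01] w 0.0878 F [1.1 0.3 0.1]
(0.55, 0.2, 0.2, -76) -> [ 0.167  -0.0582  0.0165] -0.005
(0.5945, -0.363, 0.15, -76) -> [0.7245 0.0319 0.0662] -0.005
```

{"method": "step_arm", "body": {
  "motion": [
    [0.0876,0.7245,0.032,0.06,0],
    [0.0876,0.7245,0.032,0.06,0],
    [0.0876,0.7245,0.032,0.06,0],
    [0.0876,0.7245,0.032,0.06,0],
    [0.0876,0.7245,0.032,0.06,0]
  ]
}}

```text
time_s: 2.8
tcp_pos: [0.5151, 0.043, 0.1909]
eef_rot: [-179.9, 0.0, -76.0]
contact_force: [1.3, 0.5, -0.2]
gripper_width: 0.088
```

{"method": "step_arm", "body": {
  "motion": [
    [0.0876,0.412,0.018,0.04,0],
    [0.0876,0.412,0.018,0.04,0],
    [0.0876,0.412,0.018,0.04,0],
    [0.0876,0.412,0.018,0.04,0],
    [0.0876,0.412,0.018,0.04,0]
  ]
}}

```text
time_s: 3.42
tcp_pos: [0.5772, -0.2621, 0.1605]
eef_rot: [-180.0, -0.0, -76.0]
contact_force: [1.6, 0.8, -0.3]
gripper_width: 0.0876
```

```bash
python3 -c "
from h import *
plan((.5945,-.363,.08,-76),(.5945,-.363,.021,-76))"
```

```text
t 3.42 [ 0.5772 -0.2621  0.1605] [-1.7997e+02 -2.0000e-02 -7.6010e+01] w 0.0876 F [ 1.6  0.8 -0.3]
(0.5945, -0.363, 0.08, -76) -> [0.102  0.0076 0.0805] -0.0
(0.5945, -0.363, 0.021, -76) -> [0.102  0.0076 0.1395] -0.0
```

{"method": "step_arm", "body": {
  "motion": [
    [0.0876,0.06,0.004,0.02,0],
    [0.0876,0.102,0.0075,0.06,0],
    [0.07,0.102,0.0075,0.08,0],
    [0.07,0.102,0.0075,0.08,0],
    [0.07,0.102,0.0075,0.08,0]
  ]
}}

```text
time_s: 4.05
tcp_pos: [0.5949, -0.3607, 0.0816]
eef_rot: [-179.9, -0.1, -76.0]
contact_force: [0.5, -0.1, 1.0]
gripper_width: 0.0711
```

```bash
python3 -c "
from h import *
plan((.5945,-.363,.021,-76))
c=capture('side');save(c,'s1.png')
import cv2
cv2.imwrite('pics/s1.png',cv2.resize(cv2.imread('pics/s1.png')[150:320,200:400],None,fx=4,fy=3.5))"
```

```text
t 4.05 [ 0.5949 -0.3607  0.0816] [-1.7994e+02 -6.0000e-02 -7.5970e+01] w 0.0711 F [ 0.5 -0.1  1. ]
(0.5945, -0.363, 0.021, -76) -> [0.0021 0.001  0.0606] 0.0
```

View pics/s1.png

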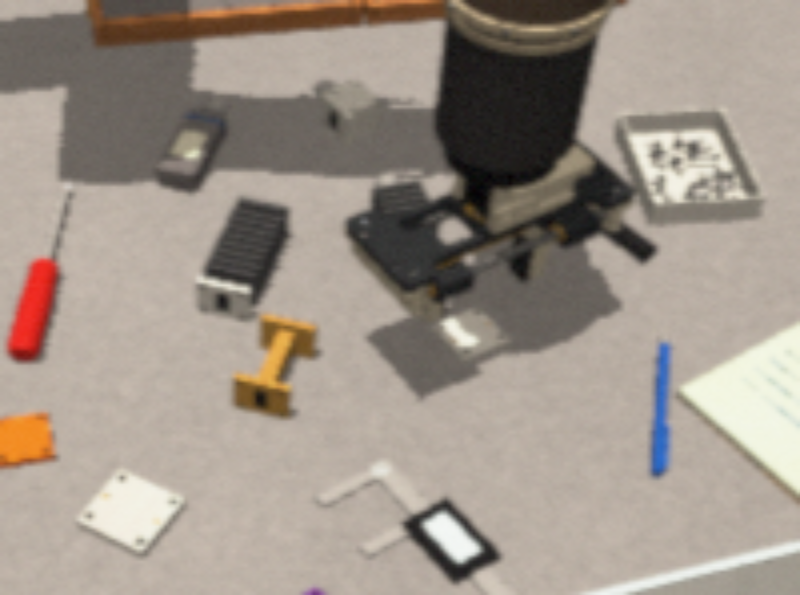

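{"method": "step_arm", "body": {
  "motion": [
    [0.07,0.001,0.001,0.035,0],
    [0.07,0.001,0.001,0.06,0],
    [0.07,0.001,0.001,0.06,0],
    [0.03,0.001,0.001,0.06,0],
    [0.03,0.001,0.001,0.06,0]
  ]
}}

```text
time_s: 4.72
tcp_pos: [0.594, -0.3619, 0.0216]
eef_rot: [-179.9, -0.1, -76.0]
contact_force: [0.4, -0.5, 0.4]
gripper_width: 0.0554
```

{"method": "step_arm", "body": {
  "motion": [
    [0.03,0,0,0,0],
    [0.03,0,0,0,0],
    [0.03,0,0,-0.02,0],
    [0.03,0,0,-0.06,0],
    [0.03,0,0,-0.08,0]
  ]
}}

```text
time_s: 5.35
tcp_pos: [0.5945, -0.3626, 0.1042]
eef_rot: [-179.8, -0.1, -76.0]
contact_force: [0.6, 0.6, -0.8]
gripper_width: 0.0416
```

```bash
python3 -c "
from h import *
plan((.483,.165,.1,-98.6))
c=capture('side');save(c,'s2.png')
cv2.imwrite('pics/s2.png',cv2.resize(cv2.imread('pics/s2.png')[150:320,200:400],None,fx=4,fy=3.5))"
```

```text
t 5.35 [ 0.5945 -0.3626  0.1042] [-1.7984e+02 -1.4000e-01 -7.6000e+01] w 0.0416 F [ 0.6  0.6 -0.8]
(0.483, 0.165, 0.1, -98.6) -> [-0.5389 -0.0194  0.003 ] 0.394
```

View pics/s2.png

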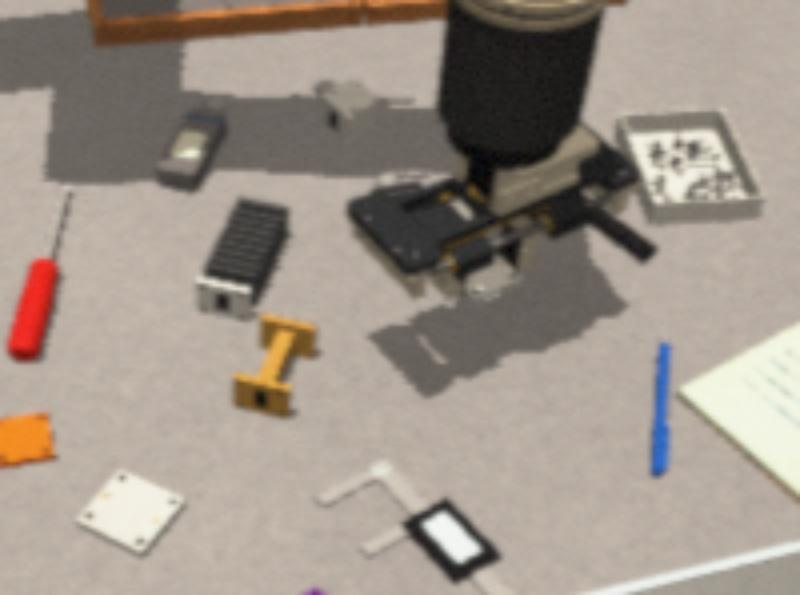

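{"method": "step_arm", "body": {
  "motion": [
    [0.03,-0.06,-0.002,-0.03,0.1],
    [0.03,-0.12,-0.004,-0.03,0.2],
    [0.03,-0.18,-0.006,-0.03,0.3],
    [0.03,-0.24,-0.009,-0.03,0.394],
    [0.03,-0.3,-0.011,-0.03,0.394]
  ]
}}

```text
time_s: 6.02
tcp_pos: [0.5313, -0.0665, 0.1316]
eef_rot: [-179.9, 0.0, -98.7]
contact_force: [1.4, -0.1, 0.1]
gripper_width: 0.0414
```

```bash
python3 -c "
from h import *
plan((.483,.165,.1,-98.6))"
```

```text
t 6.03 [ 0.5313 -0.0665  0.1316] [-1.7991e+02  2.0000e-02 -9.8670e+01] w 0.0414 F [ 1.4 -0.1  0.1]
(0.483, 0.165, 0.1, -98.6) -> [-0.2216  0.0827  0.0315] -0.001
```

{"method": "step_arm", "body": {
  "motion": [
    [0.03,-0.055,0.02,0.0,0],
    [0.03,-0.11,0.041,0.0,0],
    [0.03,-0.165,0.062,0.01,0],
    [0.03,-0.2216,0.0827,0.03,0],
    [0.03,-0.2216,0.0827,0.05,0]
  ]
}}

```text
time_s: 6.65
tcp_pos: [0.4831, 0.1673, 0.0813]
eef_rot: [-179.9, 0.1, -98.3]
contact_force: [-0.0, -0.8, -0.9]
gripper_width: 0.0417
```

{"method": "step_arm", "body": {
  "motion": [
    [0.03,0,0,0,0],
    [0.03,0,0,0,0]
  ]
}}

```text
time_s: 6.9
tcp_pos: [0.4835, 0.163, 0.0814]
eef_rot: [-180.0, 0.0, -98.6]
contact_force: [1.3, -0.4, 0.3]
gripper_width: 0.0418
```

```bash
python3 -c "
from h import *
plan((.483,.165,.0355,-98.6))
c=capture('top');im=ortho(c,.06,.4,.7,.05,.4,2000);cv2.imwrite('pics/p1.png',grid(im,.7,.4,2000))
c=capture('side');save(c,'s2.png')
cv2.imwrite('pics/p2.png',cv2.resize(cv2.imread('pics/s2.png')[60:200,180:380],None,fx=4,fy=4))"
```

```text
t 6.9 [0.4835 0.163  0.0814] [-1.7996e+02  3.0000e-02 -9.8620e+01] w 0.0418 F [ 1.3 -0.4  0.3]
(0.483, 0.165, 0.0355, -98.6) -> [-0.0019  0.0008  0.0459] -0.0
```

View pics/p1.png

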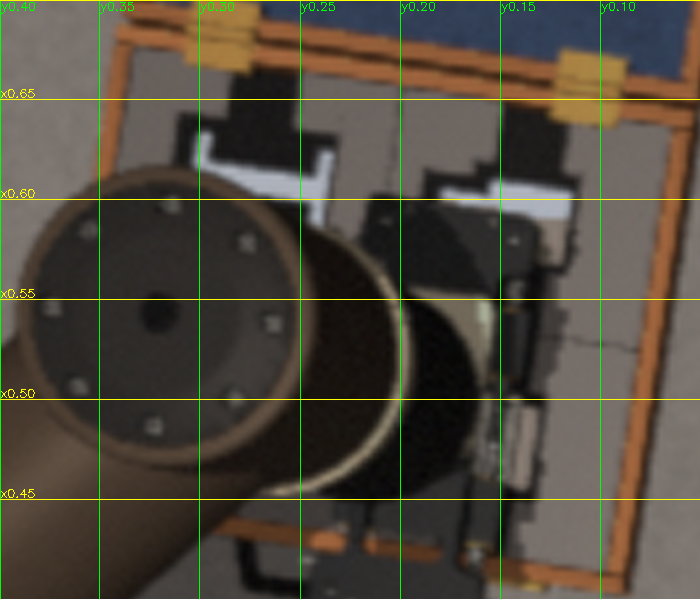

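View pics/p2.png

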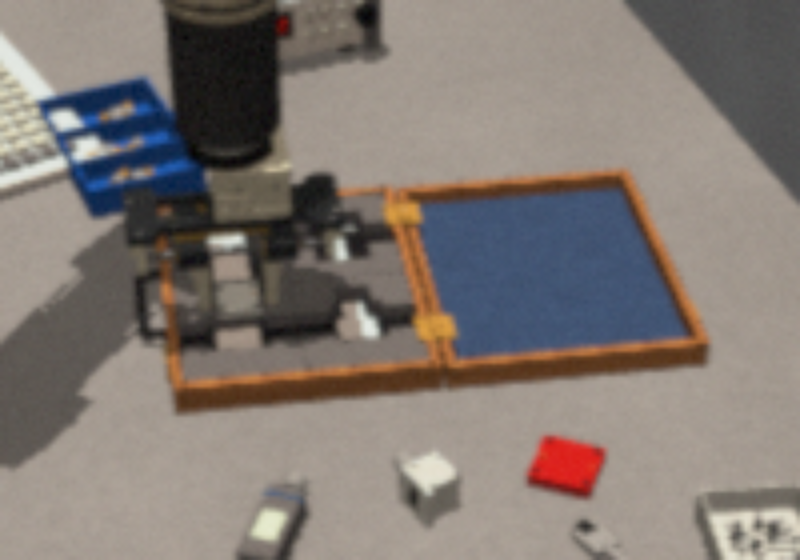

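{"method": "step_arm", "body": {
  "motion": [
    [0.03,-0.001,0.0005,0.02,0],
    [0.03,-0.001,0.0005,0.036,0],
    [0.03,-0.001,0.0005,0.042,0],
    [0.03,-0.001,0.0005,0.044,0],
    [0.03,-0.001,0.0005,0.044,0]
  ]
}}

```text
time_s: 7.62
tcp_pos: [0.483, 0.1644, 0.0369]
eef_rot: [-180.0, 0.0, -98.6]
contact_force: [1.1, 0.0, -0.7]
gripper_width: 0.0419
```

```bash
python3 -c "
from h import *
plan((.483,.165,.0355,-98.6))"
```

```text
t 7.62 [0.483  0.1644 0.0369] [-1.7997e+02  3.0000e-02 -9.8610e+01] w 0.0419 F [ 1.1  0.  -0.7]
(0.483, 0.165, 0.0355, -98.6) -> [-0.0006  0.0001  0.0014] -0.0
```

{"method": "step_arm", "body": {
  "motion": [
    [0.03,0,0,0.001,0],
    [0.03,0,0,0.0016,0],
    [0.054,0,0,0.0016,0],
    [0.054,0,0,0.0016,0],
    [0.054,0,0,-0.05,0]
  ]
}}

```text
time_s: 8.25
tcp_pos: [0.4805, 0.1628, 0.0839]
eef_rot: [179.7, -0.3, -98.6]
contact_force: [0.8, 0.9, 0.6]
gripper_width: 0.054
```

```bash
python3 -c "
from h import *
plan((.58,.0,.15,-73),(.59,-.089,.1,-73))"
```

```text
t 8.25 [0.4805 0.1628 0.0839] [179.68  -0.33 -98.62] w 0.054 F [0.8 0.9 0.6]
(0.58, 0.0, 0.15, -73) -> [ 0.1464 -0.1224 -0.066 ] -0.447
(0.59, -0.089, 0.1, -73) -> [ 0.2326 -0.1459 -0.0156] -0.447
```

{"method": "step_arm", "body": {
  "motion": [
    [0.06,0.02,-0.02,-0.06,-0.1],
    [0.07,0.06,-0.06,-0.06,-0.25],
    [0.07,0.12,-0.1,-0.06,-0.4],
    [0.07,0.175,-0.135,-0.05,-0.447],
    [0.07,0.2326,-0.146,-0.016,-0.447]
  ]
}}

```text
time_s: 8.88
tcp_pos: [0.5932, -0.0744, 0.111]
eef_rot: [-179.8, -0.1, -72.9]
contact_force: [0.8, 0.4, -0.7]
gripper_width: 0.0696
```

```bash
python3 -c "
from h import *
plan((.59,-.089,.026,-73),(.59,-.089,.08,-73))
c=capture('top');im=ortho(c,.014,.4,.7,.05,.4,2000);cv2.imwrite('pics/p3.png',grid(im,.7,.4,2000))
c=capture('side');save(c,'s2.png')
cv2.imwrite('pics/p4.png',cv2.resize(cv2.imread('pics/s2.png')[60:230,180:380],None,fx=4,fy=3.5))"
```

```text
t 8.88 [ 0.5932 -0.0744  0.111 ] [-1.7977e+02 -6.0000e-02 -7.2920e+01] w 0.0696 F [ 0.8  0.4 -0.7]
(0.59, -0.089, 0.026, -73) -> [0.0129 0.0077 0.0849] 0.001
(0.59, -0.089, 0.08, -73) -> [0.013  0.0074 0.0309] 0.001
```

View pics/p3.png

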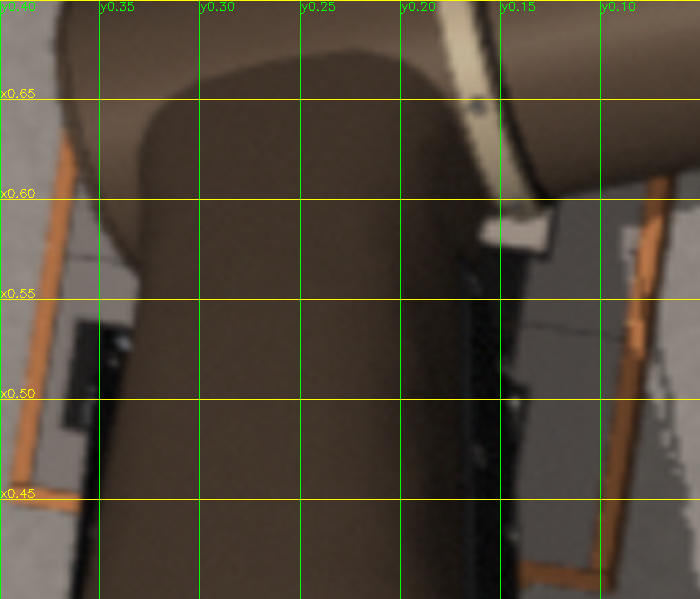

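View pics/p4.png

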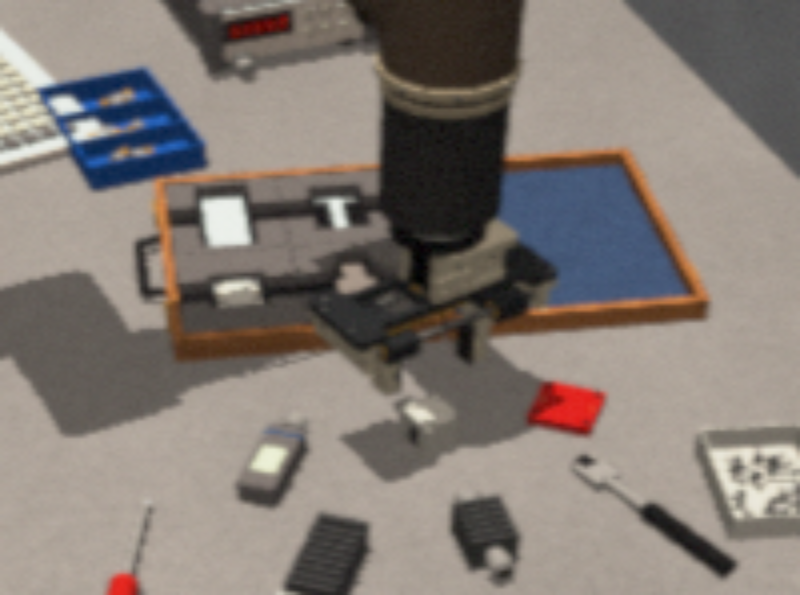

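{"method": "step_arm", "body": {
  "motion": [
    [0.07,0.011,0.0075,0.02,0],
    [0.07,0.0125,0.0075,0.03,0],
    [0.07,0.0125,0.0075,0.03,0]
  ]
}}

```text
time_s: 9.35
tcp_pos: [0.5868, -0.0864, 0.0795]
eef_rot: [179.9, 0.0, -73.0]
contact_force: [-0.2, -0.0, -0.3]
gripper_width: 0.0701
```

```bash
python3 -c "
from h import *
plan((.59,-.089,.026,-73))"
```

```text
t 9.35 [ 0.5868 -0.0864  0.0795] [ 1.7993e+02  1.0000e-02 -7.2970e+01] w 0.0701 F [-0.2 -0.  -0.3]
(0.59, -0.089, 0.026, -73) -> [ 0.0034 -0.0023  0.0534] 0.001
```

{"method": "step_arm", "body": {
  "motion": [
    [0.07,0.002,-0.001,0.03,0],
    [0.07,0.002,-0.0015,0.053,0],
    [0.07,0.002,-0.0015,0.053,0],
    [0.025,0.002,-0.0015,0.053,0],
    [0.025,0.002,-0.0015,0.053,0]
  ]
}}

```text
time_s: 9.98
tcp_pos: [0.59, -0.0879, 0.0283]
eef_rot: [-179.9, -0.0, -73.0]
contact_force: [0.2, 0.1, 1.0]
gripper_width: 0.0555
```

{"method": "step_arm", "body": {
  "motion": [
    [0.025,0,0,0,0],
    [0.025,0,0,0,0],
    [0.025,0,0,-0.02,0],
    [0.025,0,0,-0.06,0],
    [0.025,0,0,-0.1,0]
  ]
}}

```text
time_s: 10.6
tcp_pos: [0.5885, -0.0884, 0.1276]
eef_rot: [179.9, 0.0, -73.0]
contact_force: [0.2, 1.1, -2.2]
gripper_width: 0.0382
```

```bash
python3 -c "
from h import *
plan((.597,.147,.12,-98.6))"
```

```text
t 10.6 [ 0.5885 -0.0884  0.1276] [ 1.7991e+02  2.0000e-02 -7.3000e+01] w 0.0382 F [ 0.2  1.1 -2.2]
(0.597, 0.147, 0.12, -98.6) -> [-0.2226 -0.077   0.0075] 0.447
```

{"method": "step_arm", "body": {
  "motion": [
    [0.025,-0.055,-0.019,0,0.12],
    [0.025,-0.11,-0.038,0,0.25],
    [0.025,-0.165,-0.057,0,0.38],
    [0.025,-0.22,-0.077,0.0,0.447],
    [0.025,-0.2226,-0.077,0.02,0.447]
  ]
}}

```text
time_s: 11.22
tcp_pos: [0.5987, 0.1514, 0.108]
eef_rot: [-179.8, 0.1, -98.4]
contact_force: [0.1, -0.2, -2.4]
gripper_width: 0.0377
```

{"method": "step_arm", "body": {
  "motion": [
    [0.025,0,0,0.015,0],
    [0.025,0,0,0.02,0],
    [0.025,0,0,0.02,0]
  ]
}}

```text
time_s: 11.6
tcp_pos: [0.5975, 0.1461, 0.0867]
eef_rot: [180.0, -0.0, -98.7]
contact_force: [0.7, -0.6, -1.8]
gripper_width: 0.0378
```

```bash
python3 -c "
from h import *
plan((.597,.147,.041,-98.6))
c=capture('side');save(c,'s2.png')
cv2.imwrite('pics/p5.png',cv2.resize(cv2.imread('pics/s2.png')[60:200,180:380],None,fx=4,fy=4))"
```

```text
t 11.6 [0.5975 0.1461 0.0867] [ 1.7996e+02 -4.0000e-02 -9.8660e+01] w 0.0378 F [ 0.7 -0.6 -1.8]
(0.597, 0.147, 0.041, -98.6) -> [-0.0008  0.0006  0.0457] -0.001
```

View pics/p5.png

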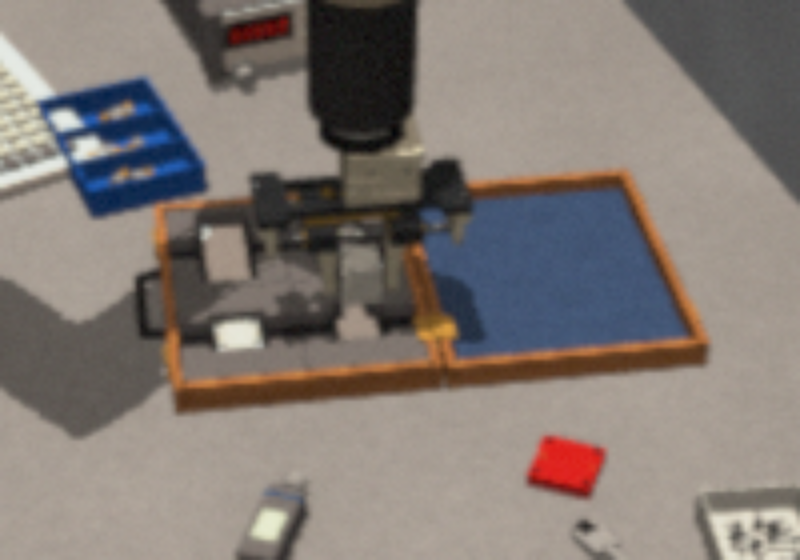

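{"method": "step_arm", "body": {
  "motion": [
    [0.025,-0.0005,0.0003,0.02,0],
    [0.025,-0.0005,0.0003,0.035,0],
    [0.025,-0.0005,0.0003,0.041,0],
    [0.025,-0.0005,0.0003,0.0435,0],
    [0.025,-0.0005,0.0003,0.0435,0]
  ]
}}

```text
time_s: 12.28
tcp_pos: [0.5976, 0.1477, 0.0437]
eef_rot: [-180.0, 0.0, -98.6]
contact_force: [0.2, 0.2, -1.6]
gripper_width: 0.0379
```

{"method": "step_arm", "body": {
  "motion": [
    [0.025,0,0,0.001,0],
    [0.025,0,0,0.001,0]
  ]
}}

```text
time_s: 12.52
tcp_pos: [0.5975, 0.1478, 0.0427]
eef_rot: [-180.0, 0.0, -98.6]
contact_force: [0.9, 0.1, -1.9]
gripper_width: 0.0375
```

```bash
python3 -c "
from h import *
plan((.597,.147,.041,-98.6))"
```

```text
t 12.53 [0.5975 0.1478 0.0427] [-1.7998e+02  1.0000e-02 -9.8590e+01] w 0.0375 F [ 0.9  0.1 -1.9]
(0.597, 0.147, 0.041, -98.6) -> [0.0008 0.0004 0.0017] 0.0
```

{"method": "step_arm", "body": {
  "motion": [
    [0.025,0,0,0.001,0],
    [0.025,0,0,0.0018,0],
    [0.025,0,0,0.0018,0]
  ]
}}

```text
time_s: 12.9
tcp_pos: [0.5975, 0.1478, 0.0417]
eef_rot: [-180.0, 0.0, -98.6]
contact_force: [-2.9, -0.1, 6.8]
gripper_width: 0.0381
```

```bash
python3 -c "
from h import *
plan((.597,.147,.041,-98.6))"
```

```text
t 12.9 [0.5975 0.1478 0.0417] [-1.7997e+02  1.0000e-02 -9.8570e+01] w 0.0381 F [-2.9 -0.1  6.8]
(0.597, 0.147, 0.041, -98.6) -> [0.0009 0.0004 0.0007] 0.0
```

{"method": "step_arm", "body": {
  "motion": [
    [0.05,0,0,-0.0005,0],
    [0.054,0,0,-0.0005,0],
    [0.054,0,0,-0.0005,0],
    [0.054,0,0,-0.03,0],
    [0.054,0,0,-0.09,0]
  ]
}}

```text
time_s: 13.52
tcp_pos: [0.5958, 0.1469, 0.1289]
eef_rot: [179.7, -0.2, -98.6]
contact_force: [1.3, 0.5, 0.4]
gripper_width: 0.054
```

```bash
python3 -c "
from h import *
plan((.53,.0,.15,-124),(.4505,-.2437,.09,-124))"
```

```text
t 13.53 [0.5958 0.1469 0.1289] [179.72  -0.21 -98.61] w 0.054 F [1.3 0.5 0.4]
(0.53, 0.0, 0.15, -124) -> [ 0.1551  0.0432 -0.0203] 0.443
(0.4505, -0.2437, 0.09, -124) -> [0.4078 0.085  0.0408] 0.443
```

{"method": "step_arm", "body": {
  "motion": [
    [0.07,0.06,0.015,-0.02,0.1],
    [0.075,0.12,0.03,-0.02,0.2],
    [0.08,0.18,0.04,-0.02,0.3],
    [0.08,0.24,0.05,-0.02,0.4],
    [0.08,0.3,0.0625,0,0.443]
  ]
}}

```text
time_s: 14.15
tcp_pos: [0.4918, -0.1395, 0.1326]
eef_rot: [-179.8, 0.1, -124.1]
contact_force: [1.8, -0.7, -0.9]
gripper_width: 0.08
```

{"method": "step_arm", "body": {
  "motion": [
    [0.08,0.055,-0.02,0.0,0],
    [0.08,0.1,-0.035,0,0],
    [0.08,0.1,-0.035,0,0]
  ]
}}

```text
time_s: 14.52
tcp_pos: [0.4633, -0.2429, 0.131]
eef_rot: [180.0, -0.0, -124.2]
contact_force: [-0.6, -0.2, 0.0]
gripper_width: 0.0797
```

```bash
python3 -c "
from h import *
plan((.4505,-.2437,.08,-124),(.4505,-.2437,.027,-124))
c=capture('side');save(c,'s2.png')
cv2.imwrite('pics/p6.png',cv2.resize(cv2.imread('pics/s2.png')[60:290,170:400],None,fx=3,fy=2.6))
c=capture('top');im=ortho(c,.03,.4,.7,.05,.4,2000);cv2.imwrite('pics/p7.png',grid(im,.7,.4,2000))"
```

```text
t 14.53 [ 0.4633 -0.2429  0.131 ] [ 1.7998e+02 -2.0000e-02 -1.2422e+02] w 0.0797 F [-0.6 -0.2  0. ]
(0.4505, -0.2437, 0.08, -124) -> [0.0079 0.0101 0.0511] -0.004
(0.4505, -0.2437, 0.027, -124) -> [0.0078 0.0101 0.1041] -0.004
```

View pics/p6.png

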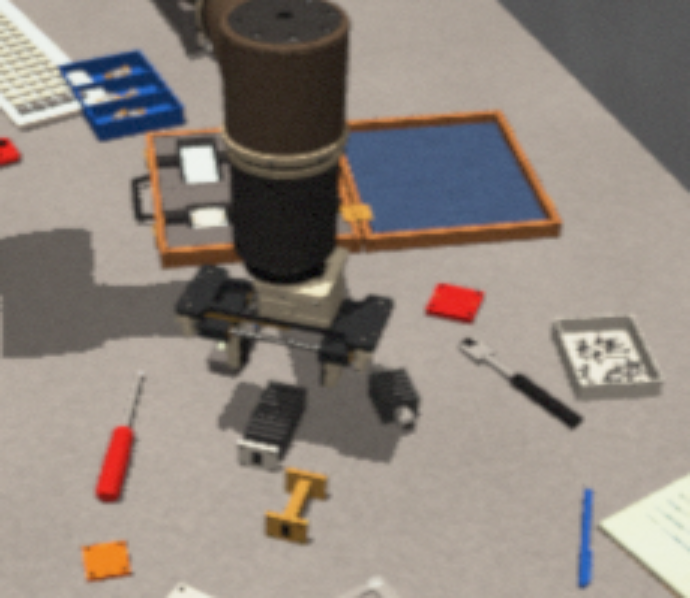

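View pics/p7.png

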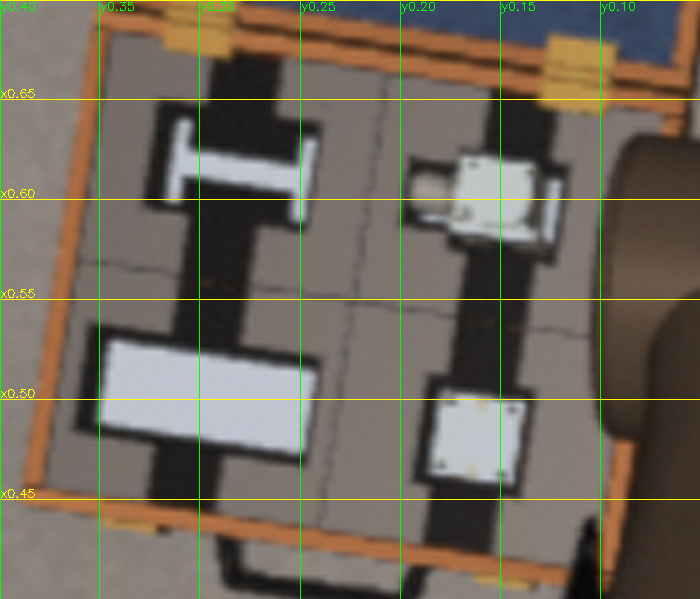

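{"method": "step_arm", "body": {
  "motion": [
    [0.08,0.008,0.01,0.03,-0.004],
    [0.08,0.008,0.01,0.06,-0.004],
    [0.08,0.008,0.01,0.06,-0.004]
  ],
  "newtons": 35
}}

```text
time_s: 15.0
tcp_pos: [0.4507, -0.2402, 0.0697]
eef_rot: [179.8, -0.1, -123.7]
contact_force: [-0.4, 0.1, 0.1]
gripper_width: 0.0801
```

```bash
python3 -c "
from h import *
plan((.4505,-.2437,.027,-124))"
```

```text
t 15.0 [ 0.4507 -0.2402  0.0697] [ 1.7979e+02 -1.0000e-01 -1.2367e+02] w 0.0801 F [-0.4  0.1  0.1]
(0.4505, -0.2437, 0.027, -124) -> [ 0.003  -0.0019  0.0427] 0.006
```

{"method": "step_arm", "body": {
  "motion": [
    [0.08,0.001,-0.001,0.025,0.002],
    [0.08,0.001,-0.001,0.044,0.002],
    [0.08,0.001,-0.001,0.044,0.002],
    [0.03,0.001,-0.001,0.044,0.002],
    [0.03,0.001,-0.001,0.044,0.002]
  ]
}}

```text
time_s: 15.62
tcp_pos: [0.453, -0.2427, 0.0285]
eef_rot: [-179.9, 0.0, -123.8]
contact_force: [-0.3, -0.1, 0.8]
gripper_width: 0.0651
```

{"method": "step_arm", "body": {
  "motion": [
    [0.03,0,0,0,0],
    [0.03,0,0,0,0],
    [0.03,0,0,0,0]
  ]
}}

```text
time_s: 16.0
tcp_pos: [0.4518, -0.2427, 0.0275]
eef_rot: [180.0, -0.0, -123.9]
contact_force: [-2.0, 1.1, 3.9]
gripper_width: 0.0419
```

{"method": "step_arm", "body": {
  "motion": [
    [0.03,0,0,-0.02,0],
    [0.03,0,0,-0.06,0],
    [0.03,0,0,-0.1,0],
    [0.03,0,0,-0.1,0]
  ]
}}

```text
time_s: 16.5
tcp_pos: [0.4538, -0.2431, 0.1299]
eef_rot: [-179.7, 0.1, -123.8]
contact_force: [0.8, 0.4, -4.0]
gripper_width: 0.0417
```

```bash
python3 -c "
from h import *
plan((.504,.303,.13,-98.6),(.504,.04,.13,-98.6))"
```

```text
t 16.5 [ 0.4538 -0.2431  0.1299] [-1.7971e+02  1.3000e-01 -1.2385e+02] w 0.0417 F [ 0.8  0.4 -4. ]
(0.504, 0.303, 0.13, -98.6) -> [-4.815e-01  2.625e-01 -3.000e-04] -0.441
(0.504, 0.04, 0.13, -98.6) -> [-2.631e-01  1.160e-01 -1.000e-04] -0.441
```

{"method": "step_arm", "body": {
  "motion": [
    [0.03,-0.055,0.025,-0.01,-0.1],
    [0.03,-0.11,0.05,-0.01,-0.2],
    [0.03,-0.165,0.075,-0.01,-0.3],
    [0.03,-0.22,0.1,-0.01,-0.4],
    [0.03,-0.2631,0.116,-0.01,-0.441]
  ]
}}

```text
time_s: 17.12
tcp_pos: [0.5015, 0.0424, 0.1359]
eef_rot: [179.9, -0.0, -98.4]
contact_force: [1.4, -0.4, -2.5]
gripper_width: 0.0416
```

```bash
python3 -c "
from h import *
plan((.504,.303,.13,-98.6))"
```

```text
t 17.12 [0.5015 0.0424 0.1359] [ 1.799e+02 -4.000e-02 -9.842e+01] w 0.0416 F [ 1.4 -0.4 -2.5]
(0.504, 0.303, 0.13, -98.6) -> [-0.2582  0.0356  0.0058] 0.003
```

{"method": "step_arm", "body": {
  "motion": [
    [0.03,-0.06,0.008,0,0],
    [0.03,-0.12,0.016,0,0],
    [0.03,-0.18,0.025,0,0],
    [0.03,-0.235,0.033,0,0],
    [0.03,-0.258,0.0356,0.01,0]
  ]
}}

```text
time_s: 17.75
tcp_pos: [0.5053, 0.3035, 0.1259]
eef_rot: [180.0, -0.0, -98.5]
contact_force: [-0.1, -1.4, -3.1]
gripper_width: 0.0418
```

{"method": "step_arm", "body": {
  "motion": [
    [0.03,0,0,0.02,0],
    [0.03,0,0,0.035,0],
    [0.03,0,0,0.035,0]
  ]
}}

```text
time_s: 18.12
tcp_pos: [0.5047, 0.2991, 0.0902]
eef_rot: [179.9, -0.2, -98.7]
contact_force: [-0.3, -0.2, -3.5]
gripper_width: 0.0415
```

```bash
python3 -c "
from h import *
plan((.504,.303,.0415,-98.6))
c=capture('side');save(c,'s2.png')
cv2.imwrite('pics/p8.png',cv2.resize(cv2.imread('pics/s2.png')[60:200,180:380],None,fx=4,fy=4))"
```

```text
t 18.12 [0.5047 0.2991 0.0902] [179.86  -0.2  -98.65] w 0.0415 F [-0.3 -0.2 -3.5]
(0.504, 0.303, 0.0415, -98.6) -> [-0.0039  0.0012  0.0486] -0.001
```

View pics/p8.png

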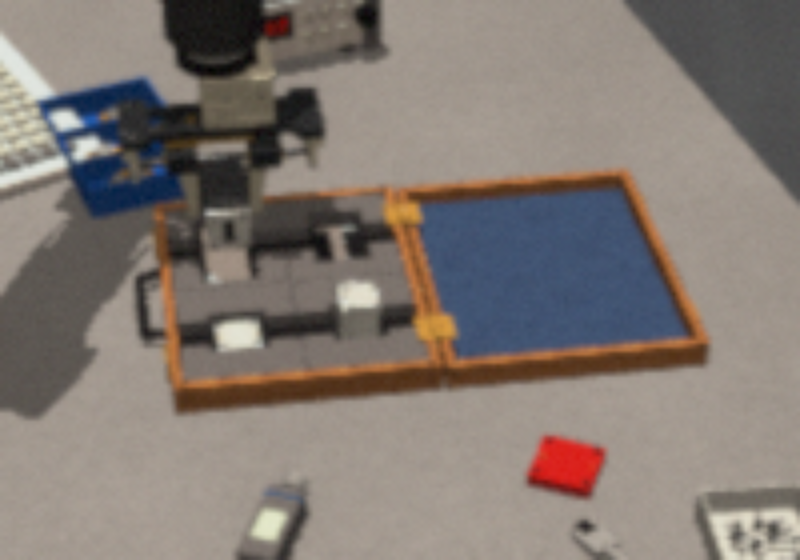

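{"method": "step_arm", "body": {
  "motion": [
    [0.03,-0.003,0.0008,0.02,0],
    [0.03,-0.003,0.0008,0.036,0],
    [0.03,-0.003,0.0008,0.044,0],
    [0.03,-0.003,0.0008,0.0465,0],
    [0.03,-0.003,0.0008,0.0465,0]
  ]
}}

```text
time_s: 18.8
tcp_pos: [0.5056, 0.3039, 0.046]
eef_rot: [-180.0, 0.0, -98.6]
contact_force: [-0.2, 0.6, -3.6]
gripper_width: 0.0418
```

```bash
python3 -c "
from h import *
plan((.504,.304,.0415,-98.6))"
```

```text
t 18.8 [0.5056 0.3039 0.046 ] [-1.7998e+02  1.0000e-02 -9.8590e+01] w 0.0418 F [-0.2  0.6 -3.6]
(0.504, 0.304, 0.0415, -98.6) -> [0.0002 0.0016 0.0045] 0.0
```

{"method": "step_arm", "body": {
  "motion": [
    [0.03,0,0.001,0.0015,0],
    [0.03,0,0.001,0.003,0],
    [0.03,0,0.001,0.004,0],
    [0.03,0,0.001,0.004,0]
  ]
}}

```text
time_s: 19.3
tcp_pos: [0.5043, 0.304, 0.0418]
eef_rot: [180.0, -0.0, -98.6]
contact_force: [-1.0, 0.4, -2.8]
gripper_width: 0.0419
```

```bash
python3 -c "
from h import *
plan((.504,.304,.0415,-98.6))"
```

```text
t 19.3 [0.5043 0.304  0.0418] [180.    -0.   -98.59] w 0.0419 F [-1.   0.4 -2.8]
(0.504, 0.304, 0.0415, -98.6) -> [0.     0.0003 0.0003] 0.0
```

{"method": "step_arm", "body": {
  "motion": [
    [0.03,0,0,0.0008,0],
    [0.03,0,0,0.0012,0],
    [0.03,0,0,0.0012,0]
  ]
}}

```text
time_s: 19.68
tcp_pos: [0.5044, 0.3041, 0.0415]
eef_rot: [-180.0, 0.0, -98.6]
contact_force: [-3.2, -0.2, 5.0]
gripper_width: 0.0419
```

```bash
python3 -c "
from h import *
plan((.504,.304,.0415,-98.6))"
```

```text
t 19.68 [0.5044 0.3041 0.0415] [-1.7998e+02  2.0000e-02 -9.8580e+01] w 0.0419 F [-3.2 -0.2  5. ]
(0.504, 0.304, 0.0415, -98.6) -> [ 0.0001  0.0004 -0.    ] 0.0
```

{"method": "step_arm", "body": {
  "motion": [
    [0.05,0,0,-0.0005,0],
    [0.056,0,0,-0.0005,0],
    [0.056,0,0,-0.0005,0],
    [0.056,0,0,-0.03,0],
    [0.056,0,0,-0.09,0]
  ]
}}

```text
time_s: 20.3
tcp_pos: [0.5031, 0.3027, 0.129]
eef_rot: [179.8, -0.3, -98.6]
contact_force: [1.5, 2.0, 1.0]
gripper_width: 0.0558
```

```bash
python3 -c "
from h import *
plan((.5,.05,.15,-124),(.439,-.363,.12,-124))"
```

```text
t 20.3 [0.5031 0.3027 0.129 ] [179.81  -0.28 -98.61] w 0.0558 F [1.5 2.  1. ]
(0.5, 0.05, 0.15, -124) -> [ 0.2505 -0.0347 -0.0199] 0.443
(0.439, -0.363, 0.12, -124) -> [ 0.6678 -0.0363  0.0121] 0.443
```

{"method": "step_arm", "body": {
  "motion": [
    [0.056,0.06,-0.008,-0.03,0.08],
    [0.056,0.12,-0.016,-0.03,0.17],
    [0.056,0.18,-0.025,-0.03,0.26],
    [0.056,0.24,-0.033,-0.03,0.35],
    [0.056,0.3,-0.036,-0.03,0.443]
  ]
}}

```text
time_s: 20.92
tcp_pos: [0.495, 0.0002, 0.1608]
eef_rot: [-180.0, 0.0, -124.1]
contact_force: [1.1, -0.2, 0.4]
gripper_width: 0.0562
```

```bash
python3 -c "
from h import *
plan((.439,-.363,.12,-124))"
```

```text
t 20.93 [4.950e-01 2.000e-04 1.608e-01] [-1.7997e+02  3.0000e-02 -1.2413e+02] w 0.0562 F [ 1.1 -0.2  0.4]
(0.439, -0.363, 0.12, -124) -> [ 0.3321 -0.1574  0.0408] -0.002
```

{"method": "step_arm", "body": {
  "motion": [
    [0.056,0.055,-0.026,0.0,0],
    [0.056,0.11,-0.052,0.0,0],
    [0.056,0.166,-0.079,0.01,0],
    [0.056,0.222,-0.105,0.02,0],
    [0.056,0.278,-0.131,0.04,0]
  ]
}}

```text
time_s: 21.55
tcp_pos: [0.449, -0.3013, 0.1219]
eef_rot: [-179.9, 0.0, -124.0]
contact_force: [1.8, 0.8, -0.2]
gripper_width: 0.0557
```

{"method": "step_arm", "body": {
  "motion": [
    [0.056,0.054,-0.0264,0.0,0],
    [0.056,0.054,-0.0264,0.0,0],
    [0.056,0.054,-0.0264,0.0,0]
  ]
}}

```text
time_s: 21.92
tcp_pos: [0.4401, -0.3587, 0.1211]
eef_rot: [180.0, 0.0, -124.1]
contact_force: [0.3, 0.5, 0.5]
gripper_width: 0.0556
```

```bash
python3 -c "
from h import *
plan((.439,-.363,.08,-124),(.439,-.363,.025,-124))
c=capture('side');save(c,'s2.png')
cv2.imwrite('pics/p9.png',cv2.resize(cv2.imread('pics/s2.png')[180:320,180:380],None,fx=4,fy=4))
c=capture('top');im=ortho(c,.035,.35,.6,-.45,-.15,2400);cv2.imwrite('pics/p10.png',grid(im,.6,-.15,2400))"
```

```text
t 21.93 [ 0.4401 -0.3587  0.1211] [ 179.96    0.   -124.06] w 0.0556 F [0.3 0.5 0.5]
(0.439, -0.363, 0.08, -124) -> [ 0.0042 -0.0015  0.0411] -0.001
(0.439, -0.363, 0.025, -124) -> [ 0.0042 -0.0016  0.0961] -0.001
```

View pics/p9.png

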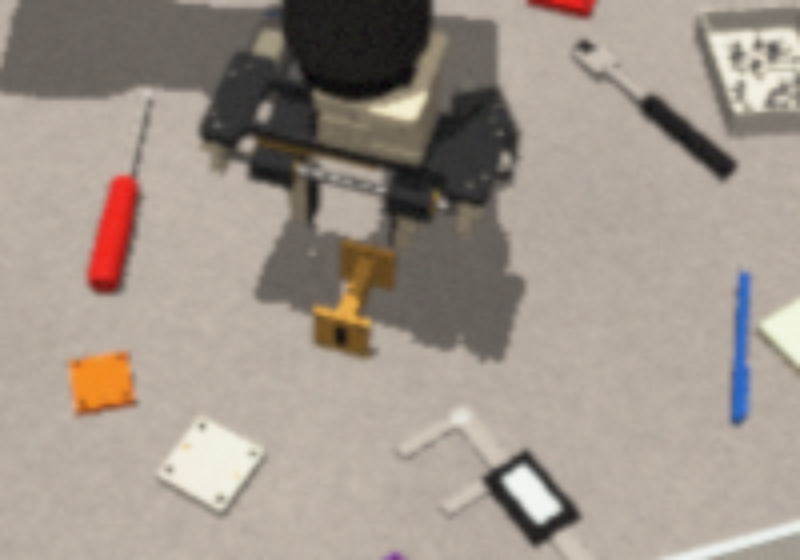

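View pics/p10.png

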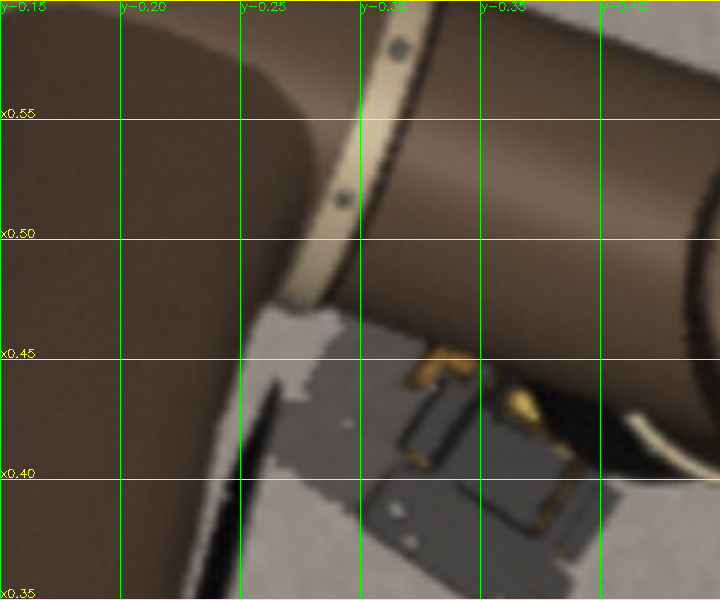

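{"method": "step_arm", "body": {
  "motion": [
    [0.056,0.003,-0.001,0.025,0],
    [0.056,0.003,-0.001,0.055,0],
    [0.056,0.003,-0.001,0.055,0],
    [0.056,0.003,-0.001,0.055,0]
  ]
}}

```text
time_s: 22.52
tcp_pos: [0.4407, -0.3612, 0.0676]
eef_rot: [-179.9, -0.0, -123.9]
contact_force: [-0.0, -0.7, 1.3]
gripper_width: 0.0559
```

```bash
python3 -c "
from h import *
plan((.439,-.363,.025,-124))"
```

```text
t 22.52 [ 0.4407 -0.3612  0.0676] [-179.93   -0.   -123.87] w 0.0559 F [-0.  -0.7  1.3]
(0.439, -0.363, 0.025, -124) -> [0.0024 0.0004 0.0426] 0.002
```

{"method": "step_arm", "body": {
  "motion": [
    [0.056,0.001,0,0.025,0],
    [0.056,0.001,0,0.042,0],
    [0.056,0.001,0,0.042,0],
    [0.0,0.001,0,0.042,0],
    [0.0,0.001,0,0.042,0]
  ],
  "newtons": 30
}}

```text
time_s: 23.15
tcp_pos: [0.4399, -0.3627, 0.0257]
eef_rot: [-179.9, 0.0, -124.0]
contact_force: [0.5, -0.5, 0.6]
gripper_width: 0.0414
```

{"method": "step_arm", "body": {
  "motion": [
    [0.0,0,0,0,0],
    [0.0,0,0,0,0],
    [0,0,0,0,0],
    [0,0,0,0,0]
  ]
}}

```text
time_s: 23.65
tcp_pos: [0.4392, -0.3625, 0.0246]
eef_rot: [-180.0, -0.0, -124.0]
contact_force: [0.2, 0.8, 1.9]
gripper_width: 0.0124
```

Gripped at the expected 12.7 mm width. Lift.

{"method": "step_arm", "body": {
  "motion": [
    [0.0,0,0,-0.02,0],
    [0.0,0,0,-0.06,0],
    [0,0,0,-0.11,0],
    [0,0,0,-0.11,0]
  ]
}}

```text
time_s: 24.15
tcp_pos: [0.4413, -0.3635, 0.1385]
eef_rot: [-179.6, 0.1, -123.9]
contact_force: [-0.7, -1.1, -1.6]
gripper_width: 0.0123
```

```bash
python3 -c "
from h import *
plan((.54,-.06,.14,-98.6),(.620,.286,.14,-98.6))
c=capture('side');save(c,'s2.png')
cv2.imwrite('pics/p11.png',cv2.resize(cv2.imread('pics/s2.png')[180:320,180:380],None,fx=4,fy=4))"
```

```text
t 24.15 [ 0.4413 -0.3635  0.1385] [-1.7958e+02  6.0000e-02 -1.2394e+02] w 0.0123 F [-0.7 -1.1 -1.6]
(0.54, -0.06, 0.14, -98.6) -> [-0.3069  0.0876 -0.0019] -0.442
(0.62, 0.286, 0.14, -98.6) -> [-0.6386  0.2144 -0.0025] -0.442
```

View pics/p11.png

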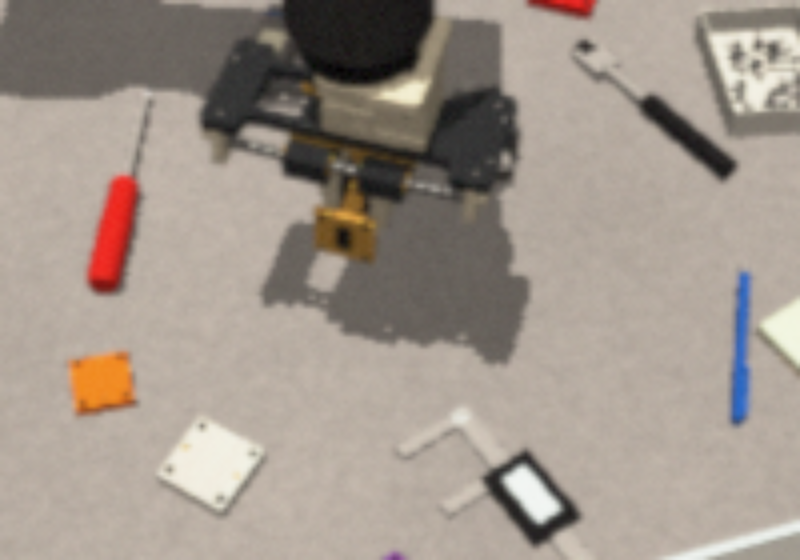

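{"method": "step_arm", "body": {
  "motion": [
    [0,-0.057,0.019,-0.01,-0.09],
    [0,-0.114,0.038,-0.01,-0.18],
    [0,-0.17,0.057,-0.01,-0.27],
    [0,-0.227,0.076,-0.01,-0.36],
    [0,-0.284,0.095,-0.01,-0.442]
  ]
}}

```text
time_s: 24.82
tcp_pos: [0.5184, -0.072, 0.1431]
eef_rot: [179.9, -0.0, -98.5]
contact_force: [1.4, 0.1, -2.0]
gripper_width: 0.0126
```

```bash
python3 -c "
from h import *
plan((.620,.286,.14,-98.6))"
```

```text
t 24.82 [ 0.5184 -0.072   0.1431] [ 1.7988e+02 -3.0000e-02 -9.8500e+01] w 0.0126 F [ 1.4  0.1 -2. ]
(0.62, 0.286, 0.14, -98.6) -> [-0.3691 -0.0476  0.0028] 0.002
```

{"method": "step_arm", "body": {
  "motion": [
    [0,-0.06,-0.008,0,0],
    [0,-0.12,-0.0155,0,0],
    [0,-0.18,-0.023,0,0],
    [0,-0.24,-0.031,0,0],
    [0,-0.3,-0.039,0,0]
  ]
}}

```text
time_s: 25.45
tcp_pos: [0.6022, 0.2185, 0.1426]
eef_rot: [179.9, -0.1, -98.7]
contact_force: [0.7, 0.5, -1.6]
gripper_width: 0.0124
```

{"method": "step_arm", "body": {
  "motion": [
    [0,-0.05,-0.007,0.0,0],
    [0,-0.069,-0.0087,0.02,0],
    [0,-0.069,-0.0087,0.05,0],
    [0,-0.069,-0.0087,0.05,0]
  ]
}}

```text
time_s: 25.95
tcp_pos: [0.619, 0.2818, 0.0897]
eef_rot: [179.6, -0.3, -98.7]
contact_force: [-0.6, -0.5, -1.3]
gripper_width: 0.0126
```

```bash
python3 -c "
from h import *
plan((.620,.286,.0387,-98.6))
c=capture('side');save(c,'s2.png')
cv2.imwrite('pics/p12.png',cv2.resize(cv2.imread('pics/s2.png')[60:200,180:380],None,fx=4,fy=4))"
```

```text
t 25.95 [0.619  0.2818 0.0897] [179.64  -0.33 -98.69] w 0.0126 F [-0.6 -0.5 -1.3]
(0.62, 0.286, 0.0387, -98.6) -> [-0.0046 -0.0007  0.051 ] -0.002
```

View pics/p12.png

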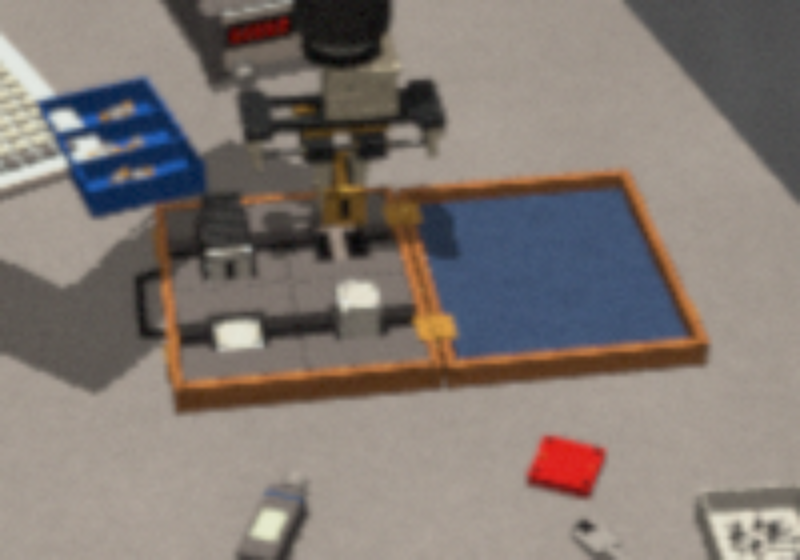

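{"method": "step_arm", "body": {
  "motion": [
    [0,-0.003,-0.0005,0.02,0],
    [0,-0.003,-0.0005,0.036,0],
    [0,-0.003,-0.0005,0.044,0],
    [0,-0.003,-0.0005,0.0475,0],
    [0,-0.003,-0.0005,0.0475,0]
  ]
}}

```text
time_s: 26.62
tcp_pos: [0.6228, 0.2866, 0.047]
eef_rot: [-180.0, -0.0, -98.7]
contact_force: [-0.7, 0.7, -0.4]
gripper_width: 0.0123
```

```bash
python3 -c "
from h import *
plan((.620,.286,.0387,-98.6))"
```

```text
t 26.62 [0.6228 0.2866 0.047 ] [-180.     -0.    -98.65] w 0.0123 F [-0.7  0.7 -0.4]
(0.62, 0.286, 0.0387, -98.6) -> [0.0011 0.0026 0.0083] -0.001
```

{"method": "step_arm", "body": {
  "motion": [
    [0,0,0,0,0],
    [0,0,0,0,0]
  ]
}}

```text
time_s: 26.88
tcp_pos: [0.6229, 0.2868, 0.0475]
eef_rot: [-180.0, 0.0, -98.7]
contact_force: [0.6, 0.4, -1.0]
gripper_width: 0.0127
```

```bash
python3 -c "
from h import *
plan((.620,.286,.0387,-98.6))
c=capture('side');save(c,'s2.png')
cv2.imwrite('pics/p13.png',cv2.resize(cv2.imread('pics/s2.png')[80:150,220:320],None,fx=8,fy=8,interpolation=2))"
```

```text
t 26.88 [0.6229 0.2868 0.0475] [-1.7997e+02  3.0000e-02 -9.8650e+01] w 0.0127 F [ 0.6  0.4 -1. ]
(0.62, 0.286, 0.0387, -98.6) -> [0.0013 0.0028 0.0088] -0.001
```

View pics/p13.png

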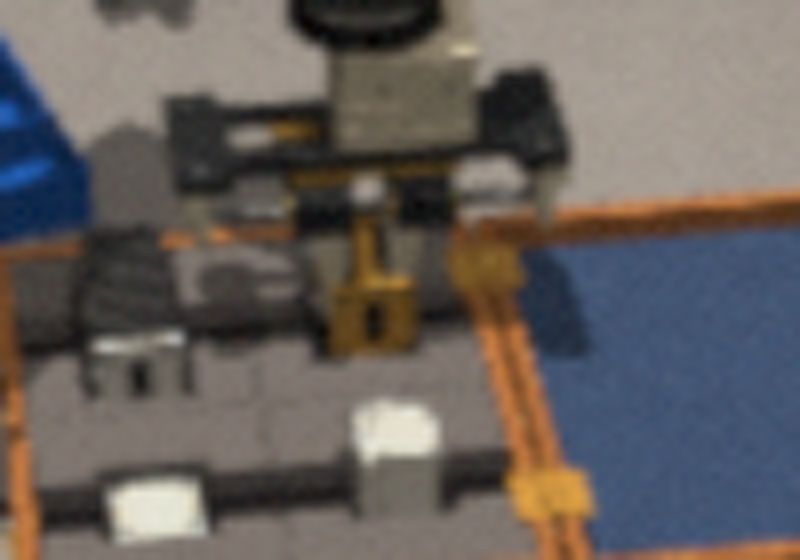

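{"method": "step_arm", "body": {
  "motion": [
    [0,0.001,0.0025,0.002,0],
    [0,0.001,0.0025,0.004,0],
    [0,0.001,0.0025,0.006,0],
    [0,0.001,0.0025,0.0065,0],
    [0,0.001,0.0025,0.0065,0]
  ]
}}

```text
time_s: 27.55
tcp_pos: [0.6201, 0.286, 0.0404]
eef_rot: [180.0, -0.0, -98.7]
contact_force: [0.7, -0.6, -1.0]
gripper_width: 0.0123
```

```bash
python3 -c "
from h import *
plan((.620,.286,.0387,-98.6))"
```

```text
t 27.55 [0.6201 0.286  0.0404] [ 1.7999e+02 -1.0000e-02 -9.8650e+01] w 0.0123 F [ 0.7 -0.6 -1. ]
(0.62, 0.286, 0.0387, -98.6) -> [0.     0.0001 0.0017] -0.001
```

{"method": "step_arm", "body": {
  "motion": [
    [0,0,0,0.001,0],
    [0,0,0,0.002,0],
    [0,0,0,0.002,0]
  ]
}}

```text
time_s: 27.92
tcp_pos: [0.6201, 0.2861, 0.0386]
eef_rot: [-180.0, 0.0, -98.7]
contact_force: [-0.0, 0.0, 0.7]
gripper_width: 0.0125
```

```bash
python3 -c "
from h import *
plan((.620,.286,.0387,-98.6))"
```

```text
t 27.93 [0.6201 0.2861 0.0386] [-1.7999e+02  1.0000e-02 -9.8650e+01] w 0.0125 F [-0.   0.   0.7]
(0.62, 0.286, 0.0387, -98.6) -> [ 0.0001  0.0001 -0.0001] -0.001
```

{"method": "step_arm", "body": {
  "motion": [
    [0.03,0,0,0,0],
    [0.04,0,0,0,0],
    [0.04,0,0,0,0],
    [0.04,0,0,-0.03,0],
    [0.04,0,0,-0.09,0]
  ]
}}

```text
time_s: 28.55
tcp_pos: [0.6185, 0.285, 0.1265]
eef_rot: [179.8, -0.2, -98.7]
contact_force: [1.2, 0.8, -0.4]
gripper_width: 0.0402
```

{"method": "step_arm", "body": {
  "motion": [
    [0.04,0.03,0,-0.06,0],
    [0.04,0.09,0,-0.09,0],
    [0.04,0.15,0,-0.09,0],
    [0.04,0.21,0,-0.09,0],
    [0.04,0.27,0,-0.09,0]
  ]
}}

```text
time_s: 29.18
tcp_pos: [0.5789, 0.0174, 0.219]
eef_rot: [-179.9, 0.0, -98.6]
contact_force: [0.6, -0.3, -0.9]
gripper_width: 0.0401
```

{"method": "step_arm", "body": {
  "motion": [
    [0.04,0.06,0,0,0],
    [0.04,0.12,0,0,0],
    [0.04,0.12,0,0,0]
  ]
}}

```text
time_s: 29.55
tcp_pos: [0.5603, -0.103, 0.2187]
eef_rot: [-180.0, -0.0, -98.9]
contact_force: [0.7, 1.3, -0.4]
gripper_width: 0.0402
```

```bash
python3 - <<'E'
from h import *
t=capture('top');s=capture('side')
im=ortho(t,.014,.4,.7,.05,.4,2000);cv2.imwrite('pics/f1.png',grid(im,.7,.4,2000))
save(s,'s2.png');cv2.imwrite('pics/f2.png',cv2.resize(cv2.imread('pics/s2.png')[80:150,220:320],None,fx=8,fy=8,interpolation=2))
G={'short':(.483,.165,.024),'line':(.62,.286,.056),'load':(.504,.303,.056),'adapter':(.597,.147,.056)}
for n,c in(('top',t),('side',s)):
  W=cloud(c)
  for l,(x,y,z) in G.items():
    m=(np.hypot(W[...,0]-x,W[...,1]-y)<(.065 if l in('load','line') else .033))&(abs(W[...,2]-z)<(.012 if z>.03 else .005))
    if z>.03:m&=W[...,2]>.046
    p=W[m];
    if len(p)<8: print(n,l,'few');continue
    R=cv2.minAreaRect((p[:,:2]*1000).astype(np.float32))
    print(n,l,len(p),np.round(R[0],1),np.round(R[1],1),round(R[2],1),'z',np.percentile(p[:,2],[20,50,80]).round(4))
  for l in('attenuator','sensor','short','line','load','adapter'):
    print(n,l,[(round(d['p'],2),np.round(d['location'],3).tolist()) for d in spotter.tip_of(n,l)][:2])
plan()
E
```

```text
top short few
top line few
top load 158 [508.8 339.5] [29.7 41.2] 79.7 z [0.0499 0.0536 0.0563]
top adapter few
top attenuator [(0.63, [0.593, -0.234, 0.022])]
top sensor [(0.56, [0.444, -0.088, 0.017])]
top short [(0.96, [0.306, -0.456, 0.002]), (0.73, [0.399, -0.58, 0.005])]
top line []
top load [(0.58, [0.503, 0.305, 0.04])]
top adapter []
side short 94 [483.8 166.1] [61.7 41.4] 82.0 z [0.0227 0.0245 0.0269]
side line 42 [608.3 291.7] [78.  36.9] 50.6 z [0.048  0.0521 0.0563]
side load 178 [505.2 299. ] [115.1  42. ] 81.4 z [0.0525 0.055  0.0571]
side adapter 16 [585.5 140.7] [14.8 28.9] 1.8 z [0.0505 0.0542 0.056 ]
side attenuator [(0.86, [0.587, -0.231, 0.026])]
side sensor [(0.65, [0.445, -0.086, 0.018])]
side short [(0.85, [0.4, -0.583, 0.006]), (0.79, [0.304, -0.459, 0.009])]
side line [(0.44, [0.623, 0.286, 0.032])]
side load [(0.63, [0.507, 0.306, 0.034])]
side adapter [(0.59, [0.593, 0.145, 0.038]), (0.45, [0.505, 0.3, 0.016])]
t 30.25 [ 0.5615 -0.0992  0.2184] [180.    -0.   -98.63] w 0.0402 F [ 0.3 -0.7  0.2]
```

View pics/f1.png

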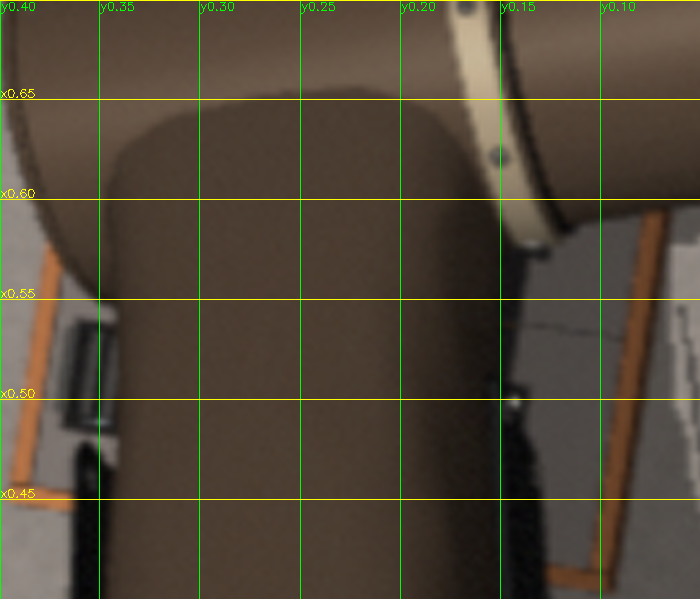

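View pics/f2.png

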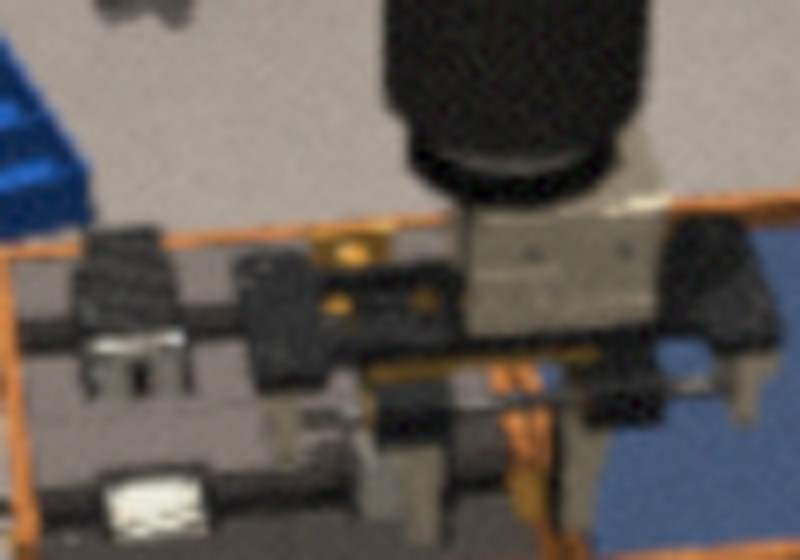

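Arm in the way; move it further to −y for a clean check (plenty of time).

{"method": "step_arm", "body": {
  "motion": [
    [0.04,0.06,0,0,0],
    [0.04,0.12,0,0,0],
    [0.04,0.18,0,0,0],
    [0.04,0.24,0,0,0],
    [0.04,0.3,0,0,0]
  ]
}}

```text
time_s: 30.88
tcp_pos: [0.5159, -0.398, 0.2186]
eef_rot: [-180.0, -0.0, -98.6]
contact_force: [1.0, 0.4, 0.3]
gripper_width: 0.0396
```

{"method": "step_arm", "body": {
  "motion": [
    [0.04,0.04,0,0,0],
    [0.04,0.04,0,0,0],
    [0.04,0.04,0,0,0]
  ]
}}

```text
time_s: 31.25
tcp_pos: [0.51, -0.4356, 0.2181]
eef_rot: [180.0, 0.0, -98.7]
contact_force: [0.6, 0.6, -0.3]
gripper_width: 0.04
```

```bash
python3 - <<'E'
from h import *
t=capture('top');s=capture('side')
im=ortho(t,.014,.4,.7,.05,.4,2000);cv2.imwrite('pics/f3.png',grid(im,.7,.4,2000))
save(s,'s2.png');cv2.imwrite('pics/f4.png',cv2.resize(cv2.imread('pics/s2.png')[80:180,210:370],None,fx=5,fy=5,interpolation=2))
G={'short':(.483,.165,.024),'line':(.62,.286,.056),'load':(.504,.303,.056),'adapter':(.597,.147,.056)}
for n,c in(('top',t),('side',s)):
  W=cloud(c)
  for l,(x,y,z) in G.items():
    m=(np.hypot(W[...,0]-x,W[...,1]-y)<(.065 if l in('load','line') else .033))&(abs(W[...,2]-z)<(.012 if z>.03 else .005))
    if z>.03:m&=W[...,2]>.046
    p=W[m];
    if len(p)<8: print(n,l,'few');continue
    R=cv2.minAreaRect((p[:,:2]*1000).astype(np.float32))
    print(n,l,len(p),np.round(R[0],1),np.round(R[1],1),round(R[2],1),'z',np.percentile(p[:,2],[20,50,80]).round(4))
  for l in('attenuator','sensor','line','load','adapter','short'):
    print(n,l,[(round(d['p'],2),np.round(d['location'],3).tolist()) for d in spotter.tip_of(n,l)][:3])
plan()
E
```

```text
top short 271 [482.3 165.4] [65.3 49.1] 67.3 z [0.0214 0.0233 0.026 ]
top line 175 [619.4 285. ] [72.5 41.5] 81.0 z [0.0472 0.0513 0.0558]
top load 586 [503.6 302.4] [108.3  42.1] 81.6 z [0.0498 0.053  0.0561]
top adapter 221 [597.1 150.8] [51.9 38.2] 81.3 z [0.053  0.0549 0.0569]
top attenuator [(0.5, [0.59, -0.232, 0.022])]
top sensor [(0.85, [0.445, -0.09, 0.013])]
top line [(0.68, [0.625, 0.286, 0.036])]
top load [(0.85, [0.503, 0.304, 0.039])]
top adapter [(0.69, [0.598, 0.146, 0.038]), (0.57, [0.623, 0.285, 0.033])]
top short [(0.79, [0.725, -0.076, 0.007]), (0.64, [0.483, 0.165, 0.017]), (0.56, [0.305, -0.459, 0.006])]
side short 98 [484.6 165.5] [46.5 61.9] 2.2 z [0.0221 0.0239 0.0258]
side line 72 [621.3 283.3] [77.1 42.6] 81.7 z [0.0488 0.0513 0.0553]
side load 184 [505. 300.] [111.7  41.7] 81.3 z [0.0518 0.0545 0.0571]
side adapter 86 [597.9 143.9] [45.6 37.8] 81.2 z [0.0524 0.0557 0.058 ]
side attenuator [(0.64, [0.587, -0.23, 0.023])]
side sensor [(0.7, [0.445, -0.09, 0.019])]
side line [(0.72, [0.622, 0.29, 0.032]), (0.35, [0.588, -0.233, 0.022]), (0.18, [0.487, 0.167, 0.021])]
side load [(0.72, [0.506, 0.302, 0.033]), (0.52, [0.48, 0.166, 0.014])]
side adapter [(0.54, [0.595, 0.148, 0.034])]
side short [(0.78, [0.307, -0.46, 0.009]), (0.76, [0.4, -0.584, 0.006]), (0.57, [0.487, 0.165, 0.021])]
t 31.95 [ 0.5103 -0.4356  0.2184] [180.     0.   -98.65] w 0.0401 F [-0.5 -0.3  0.2]
```

View pics/f3.png

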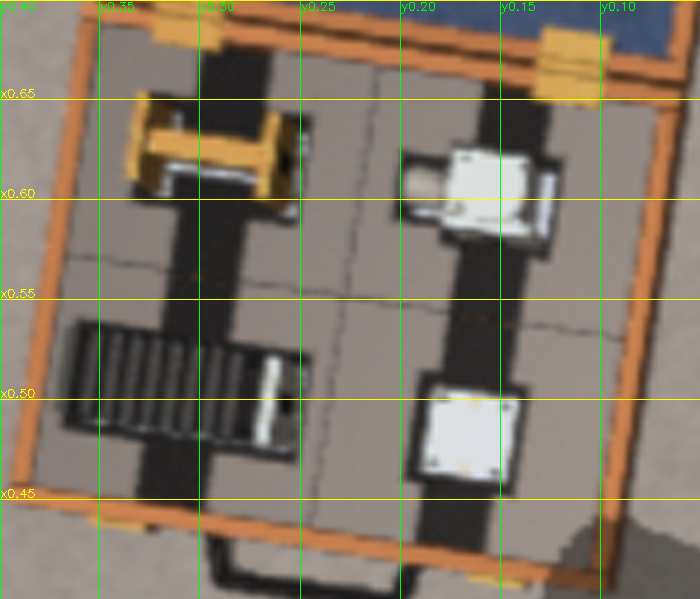

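View pics/f4.png

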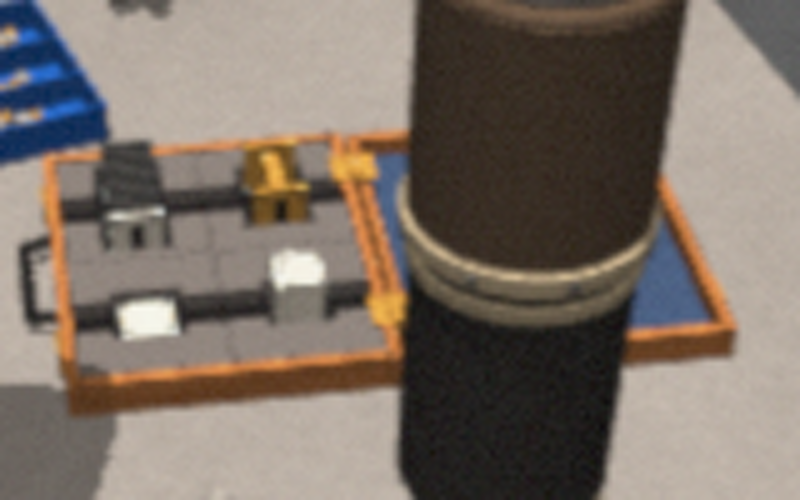

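```bash
python3 -c "
from h import *
print(workorder.close_job())"
```

```text
the job is handed in; nothing more can be done
None
```

All four standards are back in their own recesses in the case, and I handed the job in at about 32 s of the 112 s limit. For the short I took the smaller of the two silver plates.

- **Setting down:** each piece was lowered into its recess under the gripper and let go there. Upward contact force showed on the adapter (6.8 N), load (5.0 N) and line (0.7 N) before I let go. The plate was lowered by height alone, with no clear contact reading.
- **Position:** in the last pictures, with the arm clear, each piece's centre measured within about 4 mm of its recess middle, against the 12 mm allowed. The pieces line up with the recesses to within about 1°. The adapter's connector lies in its side channel.
- **Height:** the tops measured about 24 mm for the plate and about 56 mm for the other three, as expected if they lie flat on the floor. I had no direct measure of tilt beyond these heights and the pictures.
- **Left alone:** the attenuator and sensor measured within about 4 mm of their starting readings, which is within the detector's noise.
- **Disagreements:** the two cameras put the recess middles up to 6 mm apart, so I used values in between, mostly nearer the top camera's. The detector often ranked the look-alike plates above the real one, which I settled by colour and size.
- **Blocked check:** my first closing check was blocked by the arm, so I moved it away and looked again.

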